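# Clear the drilling jig and set up the deburring spindle

## Task

The flipper base plates in the drilling jig are drilled and go to deburring next: lift all three sprung clamp arms, also one over an empty station, past the point where they stay up by themselves and leave them standing open for the next batch, and lay every plate flat on the floor of the blue tray, tab up. Also get the deburring spindle ready: stand the countersink from the bit block in the open chuck, right down on its seat, and turn the sleeve clockwise up to its stop so that the jaws hold it upright. Leave the other things on the ledge where they are.

Things in the scene. Friction and masses are not known exactly. Their poses are not given: they have to be found in the camera images.
- jig: aluminium drilling jig, fixed: plate 220 (x) x 270 (y) x 16 mm. Origin: centre of its underside. Three stations at y = -90, 0, +90 mm; a base plate in a station starts centred at x = -40 mm on the jig's top (z = 16 mm), long side along the jig's x; a 4 mm high stop strip runs behind. The clamps stand at the +x side (hinge axes at x = +55 mm, z = 46 mm) and reach back over the plates.
- clamp_a (a joint): angle (rad) of the sprung clamp arm at jig y = -90 mm, a 16 mm wide steel bar, 60 mm from hinge to rubber pad, turning about the jig's y axis. 0 = down on a plate (-0.05 if empty), grows as it is lifted up and back. A spring strut pulls it shut (9 N at the grip, fading) up to about 1 rad, then throws it open to its stop at 1.9, where it stays. Starts shut, plate or not.
- clamp_a_grip (a point): point to grip on this arm's red upright handle: a bar 16 mm (x) x 12 mm (y) standing on the arm's nose, 52 mm tall; the point lies on its centre line, 16 mm below its top, 60 mm before and 40 mm above the hinge when shut. It turns with the arm.
- clamp_b (a joint): angle (rad) of the sprung clamp arm at jig y = 0 mm, a 16 mm wide steel bar, 60 mm from hinge to rubber pad, turning about the jig's y axis. 0 = down on a plate (-0.05 if empty), grows as it is lifted up and back. A spring strut pulls it shut (9 N at the grip, fading) up to about 1 rad, then throws it open to its stop at 1.9, where it stays. Starts shut, plate or not.
- clamp_b_grip (a point): point to grip on this arm's red upright handle: a bar 16 mm (x) x 12 mm (y) standing on the arm's nose, 52 mm tall; the point lies on its centre line, 16 mm below its top, 60 mm before and 40 mm above the hinge when shut. It turns with the arm.
- clamp_c (a joint): angle (rad) of the sprung clamp arm at jig y = 90 mm, a 16 mm wide steel bar, 60 mm from hinge to rubber pad, turning about the jig's y axis. 0 = down on a plate (-0.05 if empty), grows as it is lifted up and back. A spring strut pulls it shut (9 N at the grip, fading) up to about 1 rad, then throws it open to its stop at 1.9, where it stays. Starts shut, plate or not.
- clamp_c_grip (a point): point to grip on this arm's red upright handle: a bar 16 mm (x) x 12 mm (y) standing on the arm's nose, 52 mm tall; the point lies on its centre line, 16 mm below its top, 60 mm before and 40 mm above the hinge when shut. It turns with the arm.
- plate_a: flipper base plate, drilled steel, 120 (x) x 60 (y) x 5 mm, 0.3 kg, loose, with an upright coil-stop tab on it: 44 mm long (x), 8 mm thick (y), top 40 mm above the plate's underside, centred at x = -20 mm, y = 0. Origin: centre of its underside. Two or three are present (None if absent); which stations are filled varies.
- plate_b: flipper base plate, drilled steel, 120 (x) x 60 (y) x 5 mm, 0.3 kg, loose, with an upright coil-stop tab on it: 44 mm long (x), 8 mm thick (y), top 40 mm above the plate's underside, centred at x = -20 mm, y = 0. Origin: centre of its underside. Two or three are present (None if absent); which stations are filled varies.
- plate_c: flipper base plate, drilled steel, 120 (x) x 60 (y) x 5 mm, 0.3 kg, loose, with an upright coil-stop tab on it: 44 mm long (x), 8 mm thick (y), top 40 mm above the plate's underside, centred at x = -20 mm, y = 0. Origin: centre of its underside. Two or three are present (None if absent); which stations are filled varies.
- tray: blue deburring tray, fixed, open on top: 160 (x) x 260 (y) x 18 mm outside, walls and floor 5 mm. Origin: centre of its underside; its inner floor (150 x 250 mm) lies 5 mm above. There is room for three base plates side by side along the tray's y, with the plates' long sides along its x. Jig and tray may change sides.
- spindle: green deburring spindle, fixed: a 100 x 100 mm gear housing 88 mm high with a motor barrel (36 mm radius, to x = +150 mm), and on top an upright three-jaw keyless chuck on the housing's centre line. Origin: centre of its underside.
- chuck_sleeve (a joint): turning angle (rad) of the chuck's knurled sleeve (56 mm diameter, 40 mm high, upright axis). Grows as it turns CLOCKWISE seen from above, and closes the three coupled jaws: gap between them 20 mm at 0, 12 mm (shank held) at 2.0; end stop at 2.15. Starts between 0 and 0.3 (open). Friction about 0.25 N m; stays where it is left.
- chuck_top (a point): on the chuck's axis, level with the sleeve's top rim. The jaws reach 6 mm higher; the seat that the bit's foot rests on lies 40 mm below this point.
- chuck_seat (a point): on the chuck's axis, on the seat where the bit's foot rests.
- bit: the countersink, loose, 0.09 kg, 80 mm long, upright: steel shank 12 mm diameter and 48 mm long, then a brass-coloured fluted head 20 mm diameter, straight from 48 to 69 mm above the foot, then a cone to the tip at 80 mm. Origin: centre of the shank's foot; z runs to the tip. It starts standing in the middle hole of the bit block, foot 10 mm above the ledge.
- bit_block: wooden bit block, fixed, 50 (x) x 130 (y) x 40 mm; a 16 mm hole in the middle, 30 mm deep, holds the countersink; two spare drills are fixed in it at y = -46 and +46 mm, tops up to 86 mm above the ledge. Origin: centre of its underside.
- coin_return: bystander: chrome coin return bracket, U-shaped, 50 x 90 x 47 mm, loose. Origin: centre of its underside.
- lockdown_bar: bystander: bent steel lockdown bar piece, about 45 (x) x 200 (y) x 30 mm, loose. Origin: underside, middle of its straight part.
- score_reel: bystander: blue plastic score reel wheel, 104 mm diameter, 30 mm high, loose. Origin: centre of its underside.
- tilt_bob: bystander: pewter-grey zinc tilt bob, 44 mm diameter, 54 mm high, loose. Origin: centre of its underside.
- screwdriver: bystander: red-handled screwdriver lying along its own x, about 200 mm long, handle 26 mm thick, loose. Origin: its middle, on the ledge.
- oil_can: bystander: red oil can, 60 mm diameter, 110 mm high, loose. Origin: centre of its underside.
Mind the look-alikes: they are no part of the job. What is shaped like the plate_c but purple or turquoise is not meant.

How it is judged:
By the outcome, as a careful person would: the job done as asked, in the order asked, and still so for the second after the job is handed in, with the robot touching nothing.
Of plate_a, plate_b, plate_c only 2 to 3 are there at a start; the rules pass over those that are not, and their reading is None.
At some moment in a run one of plate_a, plate_b, plate_c may be knocked a few centimetres aside while the robot is not near it.
It also fails if it takes over 210 s, if anything falls off the work surface, if the arm or the gripper's body presses on something with over 40 N, if the wrist force passes 120 N, or if a joint passes its speed limit or range.

## Robot

A 6-joint arm with a two-finger parallel gripper is mounted at the origin on the work surface. World frame = base frame: x ahead of the robot, y to its left, z up, the work surface at z = 0. Lengths are in m, angles in rad, forces in N, time in s.
With the tool pointing down it reaches from about 0.35 to 0.85 m from the base axis. Payload 8.1 kg.
Tool frame: the origin (TCP) lies on the centre line of the jaws, within the pads' length; the fingertips stand 19 mm ahead of it and the grasp point (between the pads) is the TCP (robot.tips_ahead is the distance from the TCP to the fingertips, in m); y points along the fingers, z is the direction in which the jaws open and shut, and the axes are right-handed (so a half turn about y gives the same grasp; the last joint's range is limited). The gripper opens to 93 mm and grips with 3 to 60 N. Pads are 15 mm wide; open, the fingers measure 128 mm over their backs; the gripper's body (75 mm by 188 mm) begins 65 mm behind the grasp point.
Start: joints at [-1.375, 0.13, 1.488, -0, 1.523, -0.085], TCP at [0.166, -0.576, 0.238] pointing down, gripper open.
Joint ranges: [-2.96, 2.96], [-0.89, 2.26], [0.02, 2.5], [-1.34, 4.48], [0, 2.73], [-2.66, 2.66]. Speed limits (rad/s): [2.39, 2.39, 2.79, 3.14, 3.14, 3.14].

## Interface

Orientations are given as a rotation vector (axis times angle).
In Python, from plant import robot, imaging, models gives the robot as it stands.
- The arm moves only by the tool carry_out, never from a script. Its argument "motion" is one flat list of numbers, 7 for each row, row after row: the shift along the tool's x, y, z in m, then the turn, a rotation vector about the tool's x, y, z in degrees, then the opening, from -1 (shut) to 1 (fully open). A call has exactly 5 rows; each row shifts and turns the pose as measured when the row begins, along the tool's axes as they then stand; what a row does not reach is not made up. A row lasts 1/10 s, in which the tool goes at most 50 mm and 8.59 degrees, less where a joint would pass 70% of its speed; a pose out of reach is approached as far as the arm can. A call is refused whole if a number of a shift passes 0.05 or a number of a turn 8.59, either way. A call with a gripper value outside its range is refused whole. The fingers move at their own pace and stop on an object; "squeeze" is the grip in N (left out, the last holds). Time passes only in rows, so rows that do not move let the fingers close, or fill a call up. It gives the time, the measured TCP pose, the force and the opening at its end, in the units of the state.
- robot.read_state(): the state, without advancing time (a new reading comes with each control period).
- imaging.read_camera(name): name is "scene" or "top" or "wrist"; returns the picture (480x640x3 uint8, blue, green, red); there is no depth.
- imaging.camera_model(name): a dict with "K" (3x3 intrinsics, pixels), "position" and "orientation" of the camera in the world. Camera axes: x right, y down, z forward; pixel columns grow to the right and rows downward; lengths in m; the calibration is good to about 2 mm. The wrist camera is an equidistant fisheye: a pixel r from the principal point sees the ray r / f radians off the axis. A picture is of the moment at which its call begins: read the wrist's pose just before it. camera_model takes no time and is no camera call; for the wrist camera it gives the pose at the moment of the call.
- robot.close_job(): hands the job in, once; it reports no verdict.
Trained networks look in the newest picture that a camera, given by its name, has taken for a name from the list of things; names that differ only in an ending like _2 or _b are one class to them, and where a whole thing is asked for, a point or a joint stands for the part that bears it (a point fixed in the world has none). Each returns a list of dicts, best first, with "confidence" (0 to 1); they miss things now and then, are a little off and sometimes report something else, mostly with a low value. They report only what shows in the picture. A call takes as long as a camera call. They do not tell look-alikes from the thing itself.
- models.outline_of(camera, thing): "pixels" (480x640 bool, what is visible of it) and "pixel" ([column, row] in pixels, amid what is visible of it).
The state is a dict: "t": time; "q": joint angles; "dq": joint speeds; "joint_torque": joint torques, N m; "tool_pos": TCP position; "orientation": TCP orientation; "force": force on the tool from outside, world axes, zero at the start; "wrist_torque": the same for the moment, N m; "opening": finger opening in m.
Only numpy, scipy, OpenCV 4.12 (cv2) and the standard library are available. Lean on these libraries where they do the work, as an engineer would, in place of code of your own. Each camera call takes 0.05 s, during which the arm holds its last target.

## Working session

There is one attempt and no reset: what is moved stays moved. The work goes in short steps, Python scripts to look and compute and a tool call to move; the robot and the scene stay as the last step left them, time stands still between calls to the robot, and variables do not carry over. Pictures are saved under pics/ and viewed, and the job is handed in when it is done.

Besides the shell and the picture viewer there is one more tool, called after "Call:" in YAML: its name, and indented under it one key for each argument. carry_out: Moves the arm, as the interface text tells. Its arguments: {"type":"object","properties":{"motion":{"type":"array","items":{"type":"number"}},"squeeze":{"type":"number"}},"required":["motion"]}

```bash
ls; mkdir -p pics; python3 - <<'E'
from plant import robot, imaging, models
import cv2
s=robot.read_state()
print(s)
for n in ["scene","top","wrist"]:
    im=imaging.read_camera(n); cv2.imwrite(f"pics/{n}0.png",im)
    print(n,imaging.camera_model(n))
E
```

```text
pics
{'t': 0.0, 'q': array([-1.37543182e+00,  1.31140291e-01,  1.48929469e+00, -2.00912586e-05,
        1.52296304e+00, -8.54338789e-02]), 'dq': array([-0.00012972, -0.00017611,  0.00043113,  0.00012671, -0.00038875,
       -0.00046832]), 'joint_torque': array([ 1.32353678e-03, -5.59843791e+01, -4.91758633e+01,  7.68656004e-02,
        3.52950278e-02, -1.13468282e-04]), 'tool_pos': array([ 0.16616541, -0.57598015,  0.2365914 ]), 'orientation': array([-0.29281923,  2.0728917 , -2.06912361]), 'force': array([0.2031117 , 0.36918386, 0.24791032]), 'wrist_torque': array([-0.04334938, -0.01544317, -0.02782322]), 'opening': 0.09324065042708359}
scene {'K': array([[581.68282463,   0.        , 324.70583008],
       [  0.        , 581.68282463, 249.09545467],
       [  0.        ,   0.        ,   1.        ]]), 'position': array([ 1.30368427, -0.04305586,  1.37527307]), 'orientation': array([-1.90305967, -1.89736826,  0.55611227])}
top {'K': array([[521.73154661,   0.        , 325.92905524],
       [  0.        , 521.73154661, 240.28740161],
       [  0.        ,   0.        ,   1.        ]]), 'position': array([ 0.2137882 , -0.02054019,  1.3239847 ]), 'orientation': array([-2.14045578,  2.07037985, -0.21958565])}
wrist {'K': array([[371.64829954,   0.        , 315.2128116 ],
       [  0.        , 371.64829954, 239.92762624],
       [  0.        ,   0.        ,   1.        ]]), 'position': array([ 0.23253498, -0.55766575,  0.38447242]), 'orientation': array([ 2.34277015, -1.76310997, -0.22619167])}
```

View pics/scene0.png

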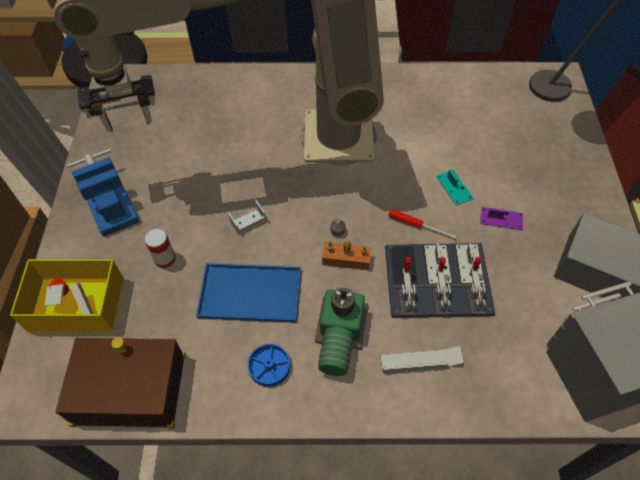

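View pics/top0.png

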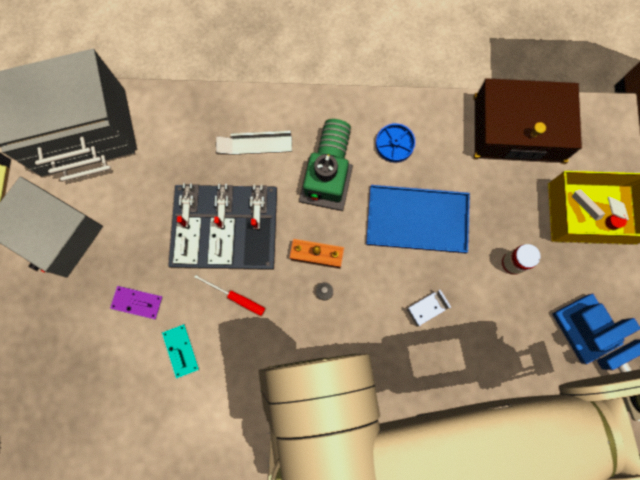

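View pics/wrist0.png

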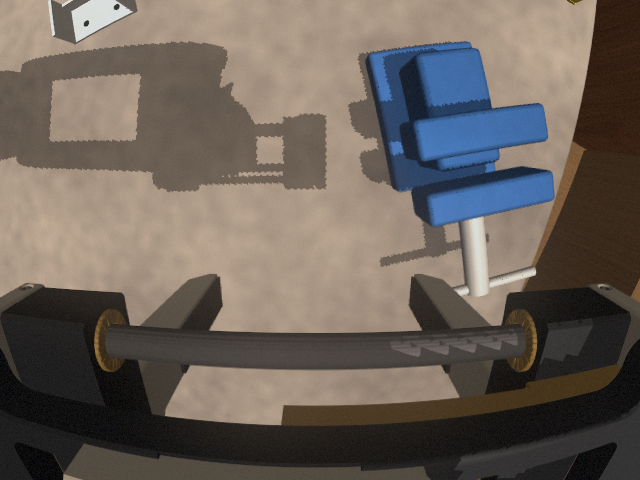

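```bash
cat > h.py <<'E'
from plant import robot, imaging, models
import numpy as np, cv2
from scipy.spatial.transform import Rotation as R
def ray(cam,px,m=None):
    m=m or imaging.camera_model(cam); K=m["K"]; u=(px[0]-K[0,2])/K[0,0]; v=(px[1]-K[1,2])/K[1,1]
    if cam=="wrist":
        r=np.hypot(u,v); d=np.array([np.sin(r)*u/r,np.sin(r)*v/r,np.cos(r)]) if r>0 else np.array([0,0,1.])
    else: d=np.array([u,v,1.])
    return m["position"],R.from_rotvec(m["orientation"]).apply(d)
def onz(cam,px,z,m=None):
    o,d=ray(cam,px,m); return o+d*(z-o[2])/d[2]
def proj(cam,P,m=None):
    m=m or imaging.camera_model(cam); K=m["K"]
    c=R.from_rotvec(m["orientation"]).inv().apply(np.atleast_2d(P)-m["position"])
    if cam=="wrist":
        th=np.arctan2(np.hypot(c[:,0],c[:,1]),c[:,2]); n=np.hypot(c[:,0],c[:,1])+1e-12
        return np.c_[K[0,2]+K[0,0]*th*c[:,0]/n,K[1,2]+K[1,1]*th*c[:,1]/n]
    return np.c_[K[0,2]+K[0,0]*c[:,0]/c[:,2],K[1,2]+K[1,1]*c[:,1]/c[:,2]]
def crop(cam,x0,y0,x1,y1,name,s=None):
    im=imaging.read_camera(cam)[y0:y1,x0:x1]
    s=s or min(800/(x1-x0),600/(y1-y0))
    cv2.imwrite("pics/"+name,cv2.resize(im,None,fx=s,fy=s,interpolation=cv2.INTER_CUBIC))
def st():
    s=robot.read_state(); r=R.from_rotvec(s["orientation"])
    print("t %.2f"%s["t"],"pos",s["tool_pos"].round(4),"open %.4f"%s["opening"],"F",s["force"].round(1),"T",s["wrist_torque"].round(2)); return s,r
E
python3 - <<'E'
from h import *
import cv2
top=cv2.imread("pics/top0.png"); sc=cv2.imread("pics/scene0.png")
f=lambda im,a,n,s:cv2.imwrite("pics/"+n,cv2.resize(im[a[1]:a[3],a[0]:a[2]],None,fx=s,fy=s,interpolation=cv2.INTER_CUBIC))
f(top,(160,170,290,280),"tj.png",6)
f(top,(270,100,480,260),"tt.png",3.8)
f(sc,(375,235,505,325),"sj.png",6)
f(sc,(190,200,380,380),"ss.png",3.3)
s,r=st(); print(r.as_matrix().round(3))
for cam in ["top","scene"]:
    (imaging.read_camera(cam))
    for th in ["jig","clamp_a","plate_a","tray","spindle","bit","bit_block","chuck_sleeve","clamp_a_grip"]:
        for d in models.outline_of(cam,th)[:4]:
            m=d["pixels"].astype(np.uint8); q=cv2.minAreaRect(cv2.findNonZero(m))
            print(cam,th,round(d["confidence"],2),np.round(d["pixel"],1),m.sum(),np.round(cv2.boxPoints(q),1).tolist())
E
```

```text
t 0.15 pos [ 0.1662 -0.5761  0.2368] open 0.0931 F [-0.2 -0.1  0.4] T [-0.07  0.06  0.01]
[[-0.961 -0.     0.277]
 [-0.277  0.001 -0.961]
 [-0.    -1.    -0.001]]
top jig 0.96 [235.1 222.4] 6743 [[167.89999389648438, 267.6000061035156], [169.3000030517578, 182.5], [276.29998779296875, 184.3000030517578], [274.8999938964844, 269.3999938964844]]
top clamp_a 0.7 [254.1 217.3] 199 [[252.0, 199.0], [259.0, 199.0], [259.0, 229.0], [252.0, 229.0]]
top clamp_a 0.51 [185.7 214. ] 256 [[177.39999389648438, 227.60000610351562], [179.1999969482422, 195.60000610351562], [189.6999969482422, 196.1999969482422], [187.89999389648438, 228.1999969482422]]
top clamp_a 0.5 [219.1 213.7] 245 [[215.0, 195.0], [224.0, 195.0], [224.0, 229.0], [215.0, 229.0]]
top clamp_a 0.29 [186.9 243.3] 990 [[172.60000610351562, 262.79998779296875], [176.0, 216.60000610351562], [200.3000030517578, 218.39999389648438], [196.89999389648438, 264.6000061035156]]
top plate_a 0.88 [137.3 303.9] 1094 [[109.80000305175781, 307.8999938964844], [115.5, 285.1000061035156], [161.60000610351562, 296.6000061035156], [155.89999389648438,
[... 4333 characters left out ...]
scene bit 0.38 [346.3 248.5] 58 [[344.0, 243.0], [349.0, 243.0], [349.0, 254.0], [344.0, 254.0]]
scene chuck_sleeve 0.58 [340.6 304.6] 376 [[331.0, 289.0], [354.0, 289.0], [354.0, 315.0], [331.0, 315.0]]
scene chuck_sleeve 0.47 [335.5 224.5] 213 [[330.0, 219.0], [344.0, 219.0], [344.0, 236.0], [330.0, 236.0]]
scene clamp_a_grip 0.75 [405.2 276.6] 243 [[401.29998779296875, 258.20001220703125], [409.8999938964844, 257.8999938964844], [411.20001220703125, 294.0], [402.70001220703125, 294.29998779296875]]
scene clamp_a_grip 0.72 [441.3 275.1] 246 [[435.3999938964844, 258.20001220703125], [445.0, 257.8999938964844], [446.20001220703125, 293.8999938964844], [436.6000061035156, 294.20001220703125]]
```

View pics/tj.png

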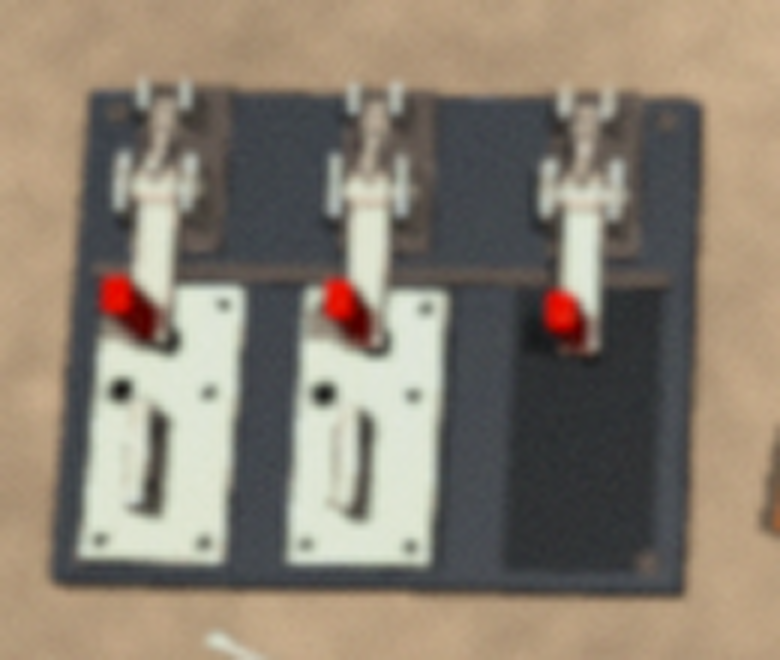

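View pics/tt.png

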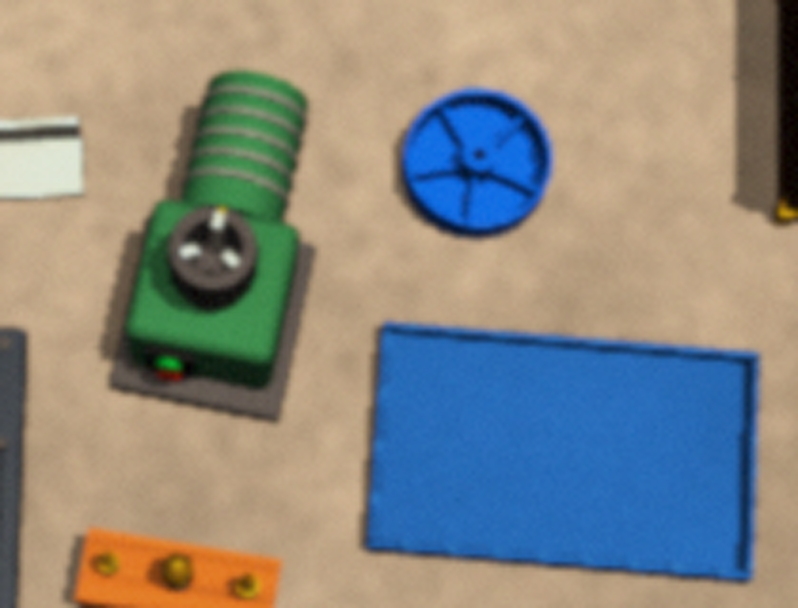

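View pics/sj.png

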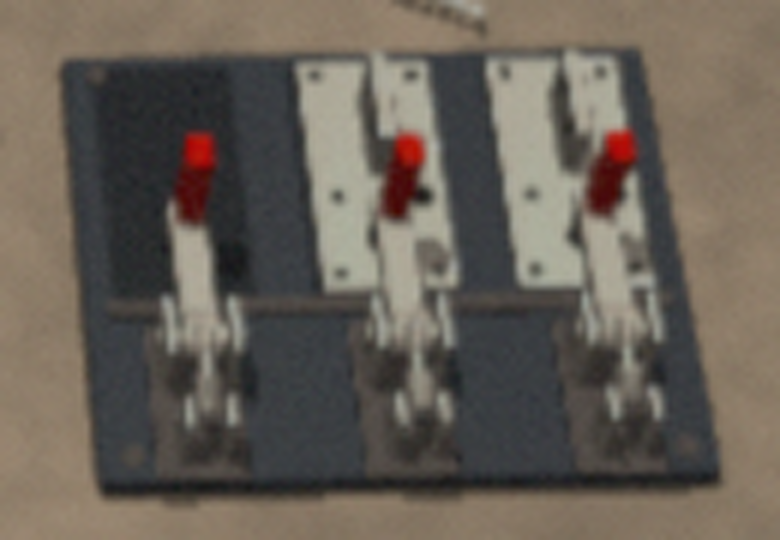

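View pics/ss.png

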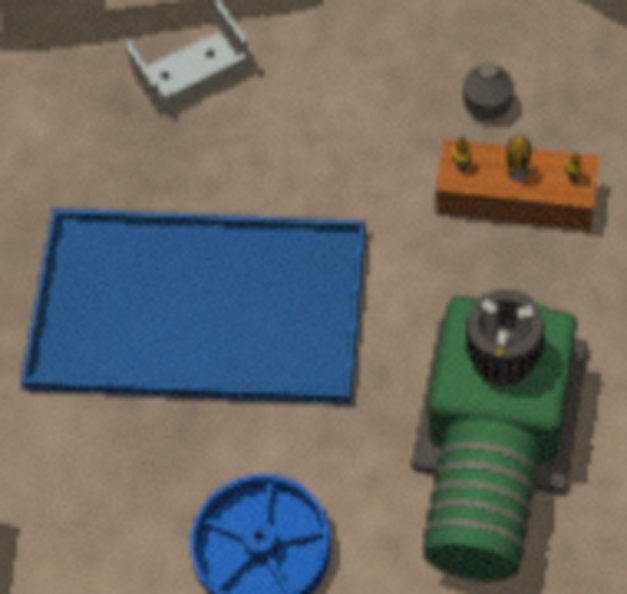

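```bash
cat >> h.py <<'E'
from scipy.optimize import least_squares
def fit(obs,x0):
    # obs: list of (cam, px, local xyz); pose x,y,yaw
    ms={c:imaging.camera_model(c) for c in {o[0] for o in obs}}
    def W(p,l): return R.from_euler('z',p[2]).apply(l)+np.array([p[0],p[1],0])
    def f(p): return np.concatenate([proj(c,W(p,np.array(l,float)),ms[c])[0]-px for c,px,l in obs])
    r=least_squares(f,x0,loss='soft_l1'); return r.x,f(r.x).reshape(-1,2)
E
python3 - <<'E'
from h import *
T=lambda x,y:("top",np.array([160+x/6,170+y/6]))
S=lambda x,y:("scene",np.array([375+x/6,235+y/6]))
TT=lambda x,y:("top",np.array([270+x/3.8,100+y/3.8]))
SS=lambda x,y:("scene",np.array([190+x/3.3,200+y/3.3]))
j=[(*T(95,92),(.11,.135,.016)),(*T(702,102),(.11,-.135,.016)),(*T(685,594),(-.11,-.135,0.008)),(*T(55,582),(-.11,.135,0.008)),
(*S(65,60),(-.11,-.135,.016)),(*S(638,50),(-.11,.135,.016)),(*S(718,472),(.11,.135,.016)),(*S(100,481),(.11,-.135,.016))]
tr=[(*TT(386,323),(.08,.13,.018)),(*TT(759,353),(.08,-.13,.018)),(*TT(749,580),(-.08,-.13,.012)),(*TT(366,549),(-.08,.13,.012)),
(*SS(53,209),(-.08,-.13,.018)),(*SS(366,222),(-.08,.13,.018)),(*SS(354,400),(.08,.13,.012)),(*SS(22,385),(.08,-.13,.012))]
for n,o in (("jig",j),("tray",tr)):
  p,e=fit(o,[.6,.0,0]); print(n,p.round(4),e.round(1).tolist())
  for c in("top","scene"):
    p,e=fit([q for q in o if q[0]==c],[.6,.0,0]); print("  ",c,p.round(4))
def pl(cs,z=.021):
  # +x+y, +x-y, -x-y,-x+y
  return [(*T(*c),l) for c,l in zip(cs,[(.06,.03,z),(.06,-.03,z),(-.06,-.03,z),(-.06,.03,z)])]
for n,cs in (("c",[(104,285),(245,288),(222,563),(78,556)]),("b",[(305,290),(448,291),(432,566),(287,563)])):
  p,e=fit(pl(cs),[.6,.2,0]); print(n,p.round(4),e.round(1).tolist())
# chuck: sleeve centre
a,b=TT(211,250),SS(505,318)
for q in(a,b): print("chuck @z.128",onz(*q,.128))
a,b=TT(176,568),SS(518,148)
for q in(a,b): print("bit @z.09",onz(*q,.088))
for q in(TT(108,563),TT(245,583)): print("drill",onz(*q,.086))
for q in((T(118,292)),T(340,292),T(562,303),S(620,145),S(408,147),S(200,145)):print("grip top",onz(*q,.102+.0))
for n,q in (("tilt",("top",(323,291))),("sd",("top",(264,312)))):print(n,onz(*q,.03))
E
```

```text
jig [0.5283 0.2587 0.0133] [[-1.2, -1.5], [0.2, -1.2], [-0.1, 0.1], [-0.7, 0.0], [-1.3, -1.2], [-0.1, -0.9], [0.2, -0.1], [-1.1, 0.0]]
   top [0.5268 0.2575 0.0128]
   scene [0.5296 0.26   0.0137]
tray [ 0.5658 -0.244  -0.0521] [[-1.5, -1.1], [-0.3, -0.9], [0.0, -0.3], [-0.6, -0.6], [-0.4, -1.2], [-0.2, -1.2], [-1.0, -0.7], [-0.4, -0.6]]
   top [ 0.5639 -0.2453 -0.0533]
   scene [ 0.5685 -0.2424 -0.0503]
c [0.4851 0.3474 0.0019] [[0.2, -0.3], [-0.1, -0.1], [-0.2, -0.1], [0.2, 0.4]]
b [0.486  0.2596 0.0165] [[0.3, -0.2], [-0.3, -0.0], [-0.2, 0.1], [0.3, 0.2]]
chuck @z.128 [ 0.65798708 -0.00147819  0.128     ]
chuck @z.128 [ 6.44034759e-01 -4.64823169e-04  1.28000000e-01]
bit @z.09 [0.45877598 0.01419456 0.088     ]
bit @z.09 [0.46977128 0.01422502 0.088     ]
drill [0.46098631 0.05766857 0.086     ]
drill [ 0.4509095  -0.02994223  0.086     ]
grip top [0.52104246 0.34725131 0.102     ]
grip top [0.52398775 0.25768812 0.102     ]
grip top [0.5223616  0.16787143 0.102     ]
grip top [0.52392774 0.34960714 0.102     ]
grip top [0.52458436 0.25889482 0.102     ]
grip top [0.52324208 0.17008356 0.102     ]
tilt [ 0.36566669 -0.00472478  0.03      ]
sd [0.30897905 0.13884387 0.03      ]
```

Call:
carry_out:
  motion: [-0.02,0,-0.03,0,8,0,1,-0.02,0,-0.04,0,8,0,1,-0.022,0,-0.045,0,0,0,1,-0.022,0,-0.045,0,0,0,1,-0.022,0,-0.045,0,0,0,1]
  squeeze: 15

```text
t: 1.65
tool_pos: [0.2568, -0.3649, 0.2355]
orientation: [-0.019, -2.213, 2.211]
force: [0.5, -0.3, 0.9]
opening: 0.0933
```

Call:
carry_out:
  motion: [-0.022,0,-0.045,0,0,0,1,-0.022,0,-0.045,0,0,0,1,-0.022,0,-0.045,0,0,0,1,-0.022,0,-0.045,0,0,0,1,-0.022,0,-0.045,0,0,0,1]

```text
t: 2.15
tool_pos: [0.3693, -0.1415, 0.2367]
orientation: [-0.027, -2.21, 2.215]
force: [0.4, 0.2, -0.4]
opening: 0.0929
```

Call:
carry_out:
  motion: [-0.022,0,-0.045,0,0,0,1,-0.022,0,-0.045,0,0,0,1,-0.022,0,-0.045,0,0,0,1,-0.022,0,-0.045,0,0,0,1,-0.022,0,-0.045,0,0,0,1]

```text
t: 2.65
tool_pos: [0.4823, 0.082, 0.239]
orientation: [-0.035, -2.212, 2.221]
force: [0.8, -2.3, 0.1]
opening: 0.093
```

Call:
carry_out:
  motion: [-0.022,0.02,-0.045,0,0,0,1,-0.02,0.02,-0.035,0,0,0,1,0,0.02,0,0,0,0,1,0,0,0,0,0,0,1,0,0,0,0,0,0,1]

```text
t: 3.15
tool_pos: [0.5272, 0.1665, 0.1804]
orientation: [0.029, 2.218, -2.223]
force: [0.4, -0.3, 0.4]
opening: 0.0932
```

```bash
python3 - <<'E'
from h import *
s,r=st(); print(r.as_matrix().round(3),s["q"].round(2))
m=imaging.camera_model("wrist"); crop("wrist",0,0,640,480,"w1.png")
import pickle; pickle.dump(m,open("w1.pkl","wb"))
crop("top",100,90,480,375,"t1.png")
E
```

```text
t 3.15 pos [0.5272 0.1665 0.1804] open 0.0932 F [ 0.4 -0.3  0.4] T [-0.03 -0.04  0.05]
[[-1.     0.014 -0.012]
 [ 0.012 -0.002 -1.   ]
 [-0.014 -1.     0.002]] [ 0.22  0.03  1.7  -0.01  1.4   1.8 ]
```

View pics/w1.png

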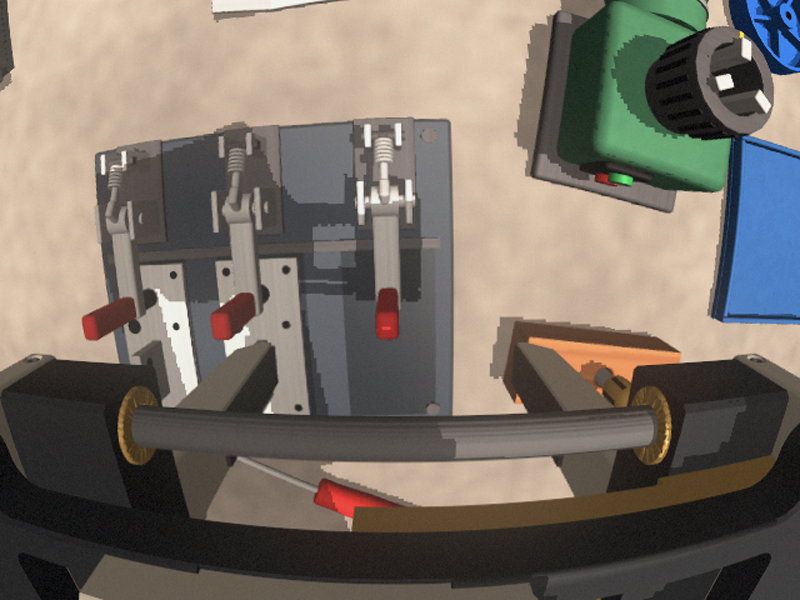

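View pics/t1.png

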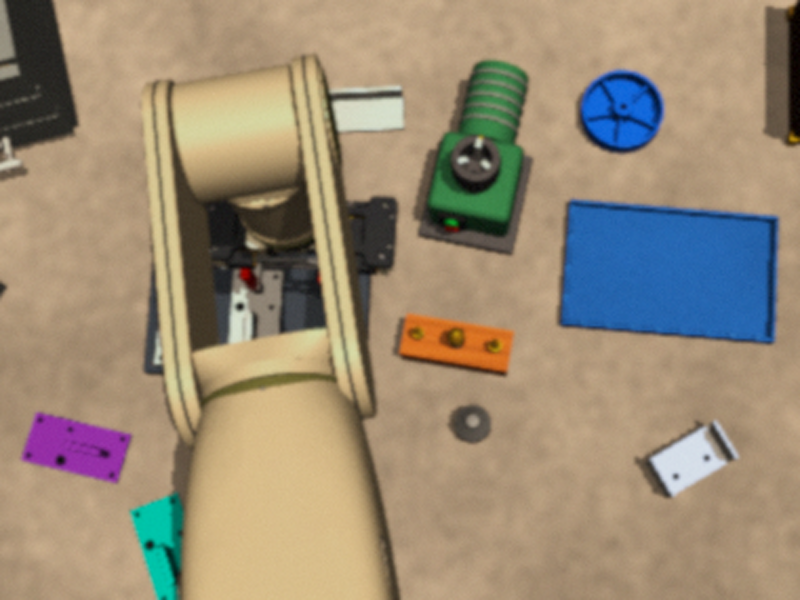

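```bash
python3 - <<'E'
from h import *
import pickle; m=pickle.load(open("w1.pkl","rb"))
s=.8
for n,px,z in (("a nearedge top front",(377,337),.102),("a",(398,337),.102),("a bottom far",(380,290),.102),("c edge",(450,121),.016),("jig near -x-y hole",(433,409),.016),("jig far hole",(429,135),.016),("plate b hole",(287,268),.021),("plate b hole2",(299,408),.021)):
    print(n,onz("wrist",(px[0]*s,px[1]*s),z,m).round(4))
print(proj("wrist",[[.523,.168,.102],[.515,.168,.102],[.531,.168,.102]],m)/s)
ch=[onz("wrist",(711*s,80*s),z,m) for z in (.13,.15)]
print("chuck",ch, [onz("top",(270+211/3.8,100+250/3.8),z) for z in (.13,.15)],[onz("scene",(190+505/3.3,200+318/3.3),z) for z in (.13,.15)])
E
```

```text
a nearedge top front [0.5192 0.1747 0.102 ]
a [0.5191 0.1639 0.102 ]
a bottom far [0.544  0.1727 0.102 ]
c edge [0.6402 0.1269 0.016 ]
jig near -x-y hole [0.4329 0.1376 0.016 ]
jig far hole [0.6304 0.1411 0.016 ]
plate b hole [0.5424 0.2387 0.021 ]
plate b hole2 [0.4367 0.238  0.021 ]
[[389.98380466 329.88274195]
 [390.22045583 344.63553487]
 [389.74547433 314.83034222]]
chuck [array([0.65780694, 0.0041179 , 0.13      ]), array([0.65140822, 0.0203431 , 0.15      ])] [array([ 0.65724426, -0.00151007,  0.13      ]), array([ 0.64981609, -0.00182883,  0.15      ])] [array([ 6.45092505e-01, -5.33117817e-04,  1.30000000e-01]), array([ 0.65566997, -0.00121606,  0.15      ])]
```

Call:
carry_out:
  motion: [0,0.04,-0.002,0,0,0,1,0,0.04,0,0,0,0,1,0.001,0.016,0,0,0,0,1,0,0,0,0,0,0,-1,0,0,0,0,0,0,-1]
  squeeze: 15

```text
t: 3.75
tool_pos: [0.5338, 0.1646, 0.0926]
orientation: [0.055, 2.217, -2.215]
force: [0.6, 0.2, 0.5]
opening: 0.0811
```

Call:
carry_out:
  motion: [0,0,0,0,0,0,-1,0,0,0,0,0,0,-1,0,0,0,0,0,0,-1,0,0,0,0,0,0,-1,0,0,0,0,0,0,-1]

```text
t: 4.25
tool_pos: [0.5379, 0.1647, 0.0997]
orientation: [0.068, 2.215, -2.208]
force: [-0.4, 0.2, 0.2]
opening: 0.0416
```

```bash
cat >> h.py <<'E'
def tilt():
    s,r=st(); M=r.as_matrix(); 
    # small rot in tool frame to make tool y straight down
    print("tooly",M[:,1].round(4),"yaw z %.2f deg"%np.degrees(np.arctan2(M[1,2],M[0,2])))
    d=r.inv().apply([0,0,-1]); c=np.cross([0,1,0],d); print("fix rot (tool, deg)",np.degrees(c).round(2),"q6 %.2f"%s["q"][5])
    return s,r
E
python3 -c "
from h import *
s,r=tilt();print(s['dq'])"
```

```text
t 4.25 pos [0.5379 0.1647 0.0997] open 0.0416 F [-0.4  0.2  0.2] T [-0.01  0.06  0.03]
tooly [ 0.0402  0.0025 -0.9992] yaw z -91.20 deg
fix rot (tool, deg) [ 0.19  0.   -2.3 ] q6 1.80
[ 7.14840239e-04 -6.07655305e-03 -3.11393985e-03  8.55712579e-04
  3.60556915e-03  9.57856981e-05]
```

Call:
carry_out:
  motion: [0,0,0,0,0,0,-1,0,0,0,0,0,0,-1,0,0,0,0,0,0,-1,0,0,0,0,0,0,-1,0,0,0,0,0,0,-1]

```text
t: 4.75
tool_pos: [0.5381, 0.1701, 0.1]
orientation: [0.068, 2.223, -2.197]
force: [0.2, -8.3, 1.2]
opening: 0.0113
```

```bash
python3 -c "
from h import *
s,r=tilt();print(s['dq'])"
```

```text
t 4.75 pos [0.5381 0.1701 0.1   ] open 0.0113 F [ 0.2 -8.3  1.2] T [-1.48 -0.04 -0.08]
tooly [ 0.0416  0.0114 -0.9991] yaw z -91.14 deg
fix rot (tool, deg) [ 0.7   0.   -2.37] q6 1.80
[ 4.33929488e-03  3.65850085e-03  9.43694511e-06  3.99728349e-03
 -4.47176009e-03 -1.37157242e-03]
```

Call:
carry_out:
  motion: [0,0,0,0,0,0,-0.3,0,0,0,0,0,0,-0.3,0.006,0.006,0,0.4,0,-1.2,-0.3,0.005,0.008,-0.003,0.3,0,-1.2,-0.3,0,0,0,0,0,0,-0.3]

```text
t: 5.25
tool_pos: [0.5261, 0.173, 0.084]
orientation: [-0.017, -2.206, 2.21]
force: [-0.4, 0.6, -0.2]
opening: 0.0329
```

```bash
python3 -c "
from h import *
s,r=tilt()"
```

```text
t 5.25 pos [0.5261 0.173  0.084 ] open 0.0329 F [-0.4  0.6 -0.2] T [-0.02 -0.01 -0.04]
tooly [-0.0055 -0.0017 -1.    ] yaw z -91.19 deg
fix rot (tool, deg) [-0.1   0.    0.31] q6 1.82
```

Call:
carry_out:
  motion: [0,0,0.003,0,0,0,-1,0,0,0,0,0,0,-1,0,0,0,0,0,0,-1,0,0,0,0,0,0,-1,0,0,0,0,0,0,-1]
  squeeze: 20

```text
t: 5.75
tool_pos: [0.5256, 0.1701, 0.0831]
orientation: [-0.015, -2.206, 2.21]
force: [0.1, -1.1, -2.0]
opening: 0.0119
```

Call:
carry_out:
  motion: [-0.006,-0.009,0,0,0,0,-1,-0.006,-0.008,0,0,0,0,-1,-0.009,-0.007,0,0,0,0,-1,-0.009,-0.006,0,0,0,0,-1,-0.01,-0.004,0,0,0,0,-1]

```text
t: 6.25
tool_pos: [0.5545, 0.1703, 0.1087]
orientation: [0.022, -2.19, 2.197]
force: [-13.5, 4.5, -0.9]
opening: 0.0118
```

```bash
python3 -c "
from h import *
s,r=tilt()"
```

```text
t 6.25 pos [0.5545 0.1703 0.1087] open 0.0118 F [-13.5   4.5  -0.9] T [0.53 2.32 0.08]
tooly [-0.038  -0.0025 -0.9993] yaw z -91.02 deg
fix rot (tool, deg) [-0.18  0.    2.17] q6 1.79
```

Call:
carry_out:
  motion: [-0.012,-0.004,0,0,0,0,-1,-0.013,-0.003,0,0,0,0,-1,-0.013,-0.001,0,0,0,0,-1,-0.013,0,0,0,0,0,-1,-0.013,0.001,0,0,0,0,-1]

```text
t: 6.75
tool_pos: [0.6134, 0.1712, 0.1136]
orientation: [0.047, -2.181, 2.186]
force: [-5.4, 4.4, -12.4]
opening: 0.0112
```

```bash
python3 -c "
from h import *
s,r=tilt()"
```

```text
t 6.75 pos [0.6134 0.1712 0.1136] open 0.0112 F [ -5.4   4.4 -12.4] T [ 0.78  0.74 -0.05]
tooly [-0.0594 -0.002  -0.9982] yaw z -90.92 deg
fix rot (tool, deg) [-0.17  0.    3.4 ] q6 1.77
```

Call:
carry_out:
  motion: [0,0,0,0,0,0,1,0,0,0,0,0,0,1,0,0,0,0,0,1,1,0,-0.02,0,0,0,1,1,0.0,-0.02,0,0,0,1,1]

```text
t: 7.25
tool_pos: [0.6174, 0.1695, 0.1564]
orientation: [-0.018, -2.206, 2.218]
force: [-0.2, -0.4, 1.2]
opening: 0.0468
```

Call:
carry_out:
  motion: [0.02,-0.01,-0.02,0,0,0,1,0.025,0,-0.025,0,0,0,1,0.025,0,-0.025,0,0,0,1,0.01,0,-0.012,0,0,0,0,0,0,0,0,0,0,0]

```text
t: 7.75
tool_pos: [0.5412, 0.2543, 0.1774]
orientation: [0.046, 2.219, -2.223]
force: [0.2, 0.2, -0.3]
opening: 0.0638
```

```bash
python3 - <<'E'
from h import *
s,r=tilt(); m=imaging.camera_model("wrist"); crop("wrist",0,0,640,480,"w2.png")
print(proj("wrist",[[.525,.259,.102]],m)/.8,proj("wrist",[[.525,.349,.102]],m)/.8)
import pickle; pickle.dump(m,open("w2.pkl","wb"))
E
```

```text
t 7.75 pos [0.5412 0.2543 0.1774] open 0.0638 F [ 0.2  0.2 -0.3] T [ 0.06 -0.03 -0.03]
tooly [ 0.021  -0.0021 -0.9998] yaw z -91.20 deg
fix rot (tool, deg) [-0.09  0.   -1.2 ] q6 1.95
[[384.57704936 355.2741739 ]] [[218.43037651 356.06008459]]
```

View pics/w2.png

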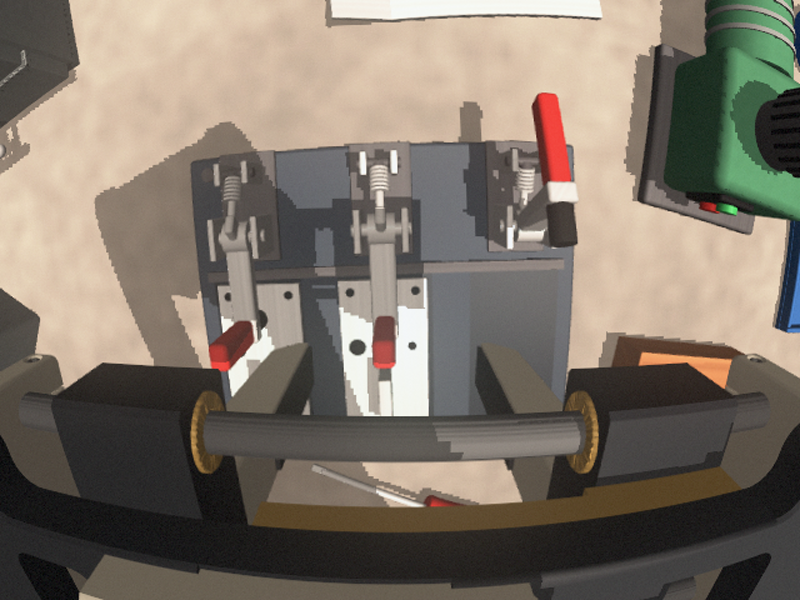

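Call:
carry_out:
  motion: [0.007,0.03,-0.005,0,0,-1.2,0,0.007,0.03,0,0,0,-0.5,0,0.003,0.025,0,0,0,-0.5,0,0.002,0.012,0,0,0,0,0,0,0,0,0,0,0,0]

```text
t: 8.3
tool_pos: [0.5299, 0.2543, 0.0804]
orientation: [-0.018, -2.202, 2.206]
force: [0.1, 0.1, 2.1]
opening: 0.0466
```

```bash
python3 -c "
from h import *
s,r=tilt()"
```

```text
t 8.30 pos [0.5299 0.2543 0.0804] open 0.0466 F [0.1 0.1 2.1] T [ 0.08 -0.03  0.01]
tooly [-0.009  -0.0017 -1.    ] yaw z -91.44 deg
fix rot (tool, deg) [-0.11  0.    0.51] q6 1.95
```

Call:
carry_out:
  motion: [0.003,-0.006,-0.005,0,0,0,0,0,0,0,0,0,0,-1,0,0,0,0,0,0,-1,0,0,0,0,0,0,-1,0,0,0,0,0,0,-1]

```text
t: 8.8
tool_pos: [0.5312, 0.26, 0.0926]
orientation: [-0.028, -2.208, 2.207]
force: [0.7, 1.2, 0.3]
opening: 0.019
```

Call:
carry_out:
  motion: [-0.006,-0.009,0,0,0,0,-1,-0.006,-0.008,0,0,0,0,-1,-0.009,-0.007,0,0,0,0,-1,-0.009,-0.006,0,0,0,0,-1,-0.01,-0.004,0,0,0,0,-1]

```text
t: 9.3
tool_pos: [0.5618, 0.2603, 0.1194]
orientation: [0.004, -2.195, 2.197]
force: [-12.6, 2.0, 3.7]
opening: 0.0113
```

Call:
carry_out:
  motion: [-0.012,-0.002,0,0,0,0,-1,-0.013,-0.001,0,0,0,0,-1,-0.013,0,0,0,0,0,-1,-0.013,0,0,0,0,0,-1,-0.013,0.002,0,0,0,0,-1]

```text
t: 9.8
tool_pos: [0.6205, 0.2612, 0.1193]
orientation: [0.03, -2.187, 2.189]
force: [-4.1, 4.1, -10.1]
opening: 0.0099
```

```bash
python3 -c "
from h import *
s,r=tilt()"
```

```text
t 9.80 pos [0.6205 0.2612 0.1193] open 0.0099 F [ -4.1   4.1 -10.1] T [ 0.71  0.49 -0.08]
tooly [-4.670e-02 -5.000e-04 -9.989e-01] yaw z -91.13 deg
fix rot (tool, deg) [-0.08  0.    2.68] q6 1.90
```

Call:
carry_out:
  motion: [0,0,0,0,0,0,1,0,0,0,0,0,0,1,0,0,0,0,0,1,1,0,-0.02,0,0,0,1,1,0.0,-0.02,0,0,0,1,0]

```text
t: 10.3
tool_pos: [0.6221, 0.2598, 0.1589]
orientation: [-0.03, -2.21, 2.218]
force: [0.6, 0.1, 0.4]
opening: 0.0442
```

Call:
carry_out:
  motion: [0.02,0,-0.02,0,0,0,0,0.025,0,-0.025,0,0,0,0,0.025,0,-0.025,0,0,0,0,0.015,0,-0.02,0,0,0,0,0.003,0,-0.005,0,0,0,0]

```text
t: 10.8
tool_pos: [0.538, 0.3595, 0.1717]
orientation: [0.057, 2.223, -2.216]
force: [0.4, 0.0, 0.6]
opening: 0.0468
```

```bash
python3 - <<'E'
from h import *
s,r=tilt(); m=imaging.camera_model("wrist"); crop("wrist",0,0,640,480,"w3.png")
print(proj("wrist",[[.519,.349,.102]],m)/.8)
import pickle; pickle.dump(m,open("w3.pkl","wb"))
E
```

```text
t 10.80 pos [0.538  0.3595 0.1717] open 0.0468 F [0.4 0.  0.6] T [-0.04  0.    0.07]
tooly [ 0.0274  0.0028 -0.9996] yaw z -91.37 deg
fix rot (tool, deg) [ 0.2   0.   -1.57] q6 2.11
[[415.45149252 364.58642046]]
```

View pics/w3.png

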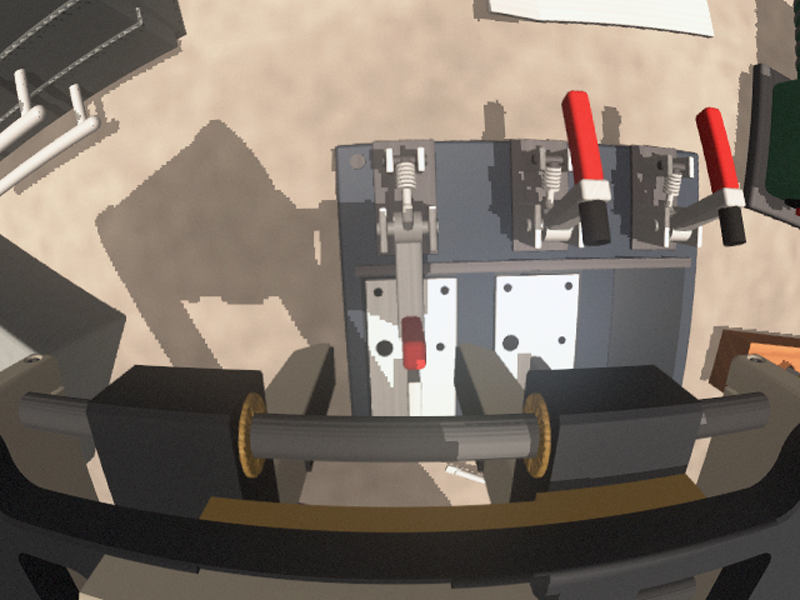

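Call:
carry_out:
  motion: [0.006,0.028,0.005,0,0,-1.2,0,0.006,0.028,0.005,0,0,-0.5,0,0.003,0.022,0.001,0,0,-0.5,0,0.002,0.01,0,0,0,0,0,0,0,0,0,0,0,0]

```text
t: 11.35
tool_pos: [0.5276, 0.3468, 0.0873]
orientation: [-0.027, -2.216, 2.202]
force: [-0.5, -0.3, -0.4]
opening: 0.0463
```

Call:
carry_out:
  motion: [0,0,0,0,0,0,0,0,0,0,0,0,0,-1,0,0,0,0,0,0,-1,0,0,0,0,0,0,-1,0,0,0,0,0,0,-1]

```text
t: 11.85
tool_pos: [0.5314, 0.3474, 0.0929]
orientation: [-0.036, -2.223, 2.201]
force: [-0.2, -1.0, 0.7]
opening: 0.0192
```

```bash
python3 -c "
from h import *
s,r=tilt()"
```

```text
t 11.85 pos [0.5314 0.3474 0.0929] open 0.0192 F [-0.2 -1.   0.7] T [-0.01 -0.    0.01]
tooly [ 0.0076  0.0097 -0.9999] yaw z -91.45 deg
fix rot (tool, deg) [ 0.57  0.   -0.42] q6 2.09
```

Lower slightly while closing, then lift.

Call:
carry_out:
  motion: [0.004,0.006,-0.001,0,0,0,-1,0,0,0,0,0,0,-1,-0.006,-0.009,0,0,0,0,-1,-0.006,-0.008,0,0,0,0,-1,-0.009,-0.007,0,0,0,0,-1]

```text
t: 12.35
tool_pos: [0.5417, 0.3501, 0.1038]
orientation: [-0.019, -2.219, 2.196]
force: [-9.8, 6.6, -9.5]
opening: 0.0121
```

Call:
carry_out:
  motion: [-0.01,-0.005,0,0,0,0,-1,-0.012,-0.004,0,0,0,0,-1,-0.013,-0.002,0,0,0,0,-1,-0.013,0,0,0,0,0,-1,-0.013,0,0,0,0,0,-1]

```text
t: 12.85
tool_pos: [0.5866, 0.351, 0.113]
orientation: [0.03, -2.197, 2.188]
force: [-6.4, -3.9, 8.3]
opening: 0.01
```

Call:
carry_out:
  motion: [-0.013,0,0,0,0,0,-1,-0.013,0.001,0,0,0,0,-1,-0.013,0.002,0,0,0,0,-1,-0.005,0.001,0,0,0,0,-1,0,0,0,0,0,0,1]

```text
t: 13.35
tool_pos: [0.6278, 0.3515, 0.1032]
orientation: [0.044, -2.191, 2.184]
force: [0.1, 0.1, 0.3]
opening: 0.0143
```

Call:
carry_out:
  motion: [0,0,0,0,0,0,1,0,0,0,0,0,0,1,0,0,0,0,0,1,1,0,-0.02,0,0,0,1,1,0.0,-0.03,0,0,0,1,0]

```text
t: 13.85
tool_pos: [0.6255, 0.3495, 0.1496]
orientation: [-0.008, -2.209, 2.214]
force: [0.1, -0.6, 0.5]
opening: 0.0466
```

Call:
carry_out:
  motion: [0.03,-0.03,0.01,0,0,0,0,0.03,-0.01,0.01,0,0,0,0,0.03,0,0.01,0,0,0,0,0.03,0,0.01,0,0,0,0,0,0,0,0,0,0,0]

```text
t: 14.35
tool_pos: [0.5018, 0.3108, 0.1978]
orientation: [-0.023, -2.221, 2.216]
force: [0.0, 0.7, -0.2]
opening: 0.0467
```

```bash
python3 - <<'E'
from h import *
s,r=tilt(); m=imaging.camera_model("wrist"); crop("wrist",0,0,640,480,"w4.png")
import pickle; pickle.dump(m,open("w4.pkl","wb"))
E
```

```text
t 14.35 pos [0.5018 0.3108 0.1978] open 0.0467 F [ 0.   0.7 -0.2] T [ 0.03 -0.02  0.  ]
tooly [ 0.0079  0.0022 -1.    ] yaw z -90.73 deg
fix rot (tool, deg) [ 0.13  0.   -0.45] q6 2.05
```

View pics/w4.png

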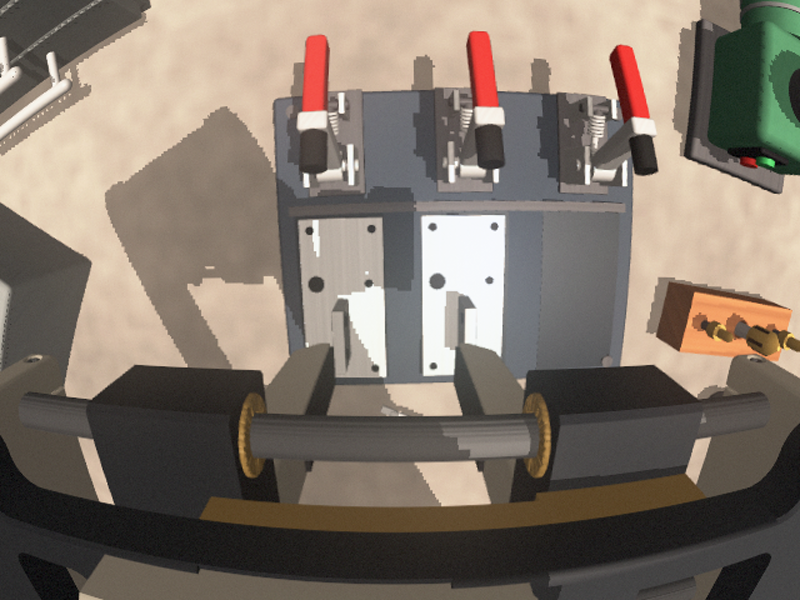

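```bash
python3 - <<'E'
from h import *
import pickle; m=pickle.load(open("w4.pkl","rb"))
im=cv2.imread("pics/w4.png")[190:400,280:540]
cv2.imwrite("pics/w4c.png",cv2.resize(im,None,fx=2.8,fy=2.8,interpolation=cv2.INTER_CUBIC))
for n,px in dict(c1=(299,220),c2=(384,217),c3=(386,377),b1=(421,217),b2=(505,214),b3=(421,379),b4=(502,376)).items(): print(n,onz("wrist",(px[0]*.8,px[1]*.8),.021,m).round(4))
E
```

```text
c1 [0.5475 0.3775 0.021 ]
c2 [0.548  0.3172 0.021 ]
c3 [0.428  0.3179 0.021 ]
b1 [0.5477 0.2913 0.021 ]
b2 [0.5501 0.2314 0.021 ]
b3 [0.4259 0.2912 0.021 ]
b4 [0.4266 0.2283 0.021 ]
```

View pics/w4c.png

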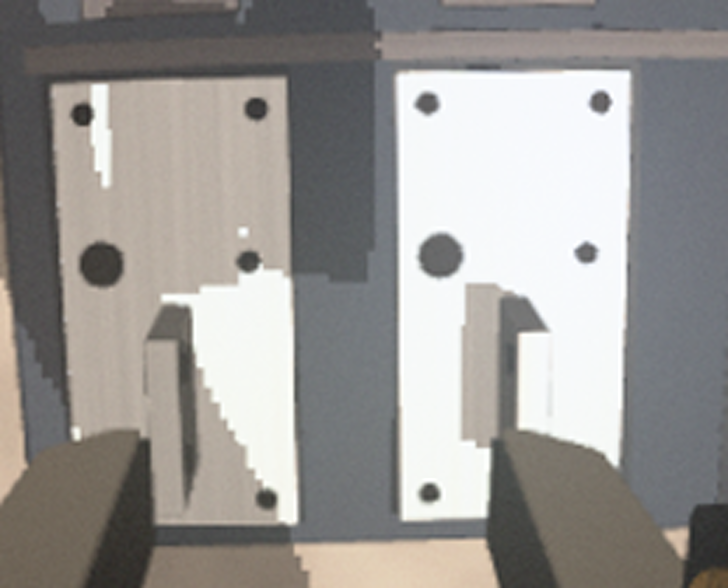

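```bash
python3 - <<'E'
from h import *
import pickle; m=pickle.load(open("w4.pkl","rb"))
f=lambda x,y:((280+x/2.8)*.8,(190+y/2.8)*.8)
for n,p in dict(cl=(147,340),cr=(178,338),cn=(152,510),cnr=(184,510),bl=(520,333),br=(550,333)).items(): print(n,onz("wrist",f(*p),.056,m).round(4))
E
```

```text
cl [0.4898 0.351  0.056 ]
cr [0.4902 0.3437 0.056 ]
cn [0.447 0.352 0.056]
cnr [0.447  0.3442 0.056 ]
bl [0.4904 0.2641 0.056 ]
br [0.4903 0.257  0.056 ]
```

Call:
carry_out:
  motion: [0.01,0.02,-0.018,0,0,-0.4,0,0.01,0.03,-0.017,0,0,-0.4,0,0.002,0.03,-0.002,0,0,-0.4,0,0,0.015,0,0,0,0,0,0,0,0,0,0,0,0]

```text
t: 14.9
tool_pos: [0.4883, 0.3527, 0.1062]
orientation: [-0.018, -2.226, 2.206]
force: [-0.8, -0.4, -0.1]
opening: 0.0461
```

```bash
python3 -c "
from h import *
s,r=tilt()"
```

```text
t 14.90 pos [0.4883 0.3527 0.1062] open 0.0461 F [-0.8 -0.4 -0.1] T [-0.01  0.05 -0.04]
tooly [ 0.0024  0.0091 -1.    ] yaw z -90.78 deg
fix rot (tool, deg) [ 0.52  0.   -0.13] q6 2.12
```

Call:
carry_out:
  motion: [0.004,0.02,0.004,0.3,0,-0.2,0,0.002,0.02,0.001,0.2,0,-0.2,0,0,0.01,0,0,0,0,0,0,0.003,0,0,0,0,0,0,0,0,0,0,0,0]

```text
t: 15.4
tool_pos: [0.4887, 0.3493, 0.0583]
orientation: [-0.022, -2.221, 2.211]
force: [0.0, 0.5, 0.3]
opening: 0.0462
```

```bash
python3 -c "
from h import *
s,r=tilt()"
```

```text
t 15.40 pos [0.4887 0.3493 0.0583] open 0.0462 F [0.  0.5 0.3] T [ 0.05  0.01 -0.01]
tooly [ 0.0045  0.0044 -1.    ] yaw z -90.89 deg
fix rot (tool, deg) [ 0.26  0.   -0.26] q6 2.12
```

Call:
carry_out:
  motion: [0.008,0.012,0.002,0.2,0,-0.3,0,0,0,0,0,0,0,-0.7,0,0,0,0,0,0,-1,0,0,0,0,0,0,-1,0,0,0,0,0,0,-1]
  squeeze: 40

```text
t: 15.9
tool_pos: [0.4822, 0.3485, 0.0489]
orientation: [-0.021, -2.219, 2.211]
force: [0.1, 0.1, -0.6]
opening: 0.0192
```

```bash
python3 -c "
from h import *
s,r=tilt()"
```

```text
t 15.90 pos [0.4822 0.3485 0.0489] open 0.0192 F [ 0.1  0.1 -0.6] T [-0.02  0.05 -0.04]
tooly [ 0.0033  0.0034 -1.    ] yaw z -90.90 deg
fix rot (tool, deg) [ 0.2   0.   -0.18] q6 2.12
```

Call:
carry_out:
  motion: [0,0,0,0,0,0,-1,0,0,0,0,0,0,-1,0,-0.02,0,0,0,0,-1,0,-0.04,0,0,0,0,-1,0,-0.04,0,0,0,0,-1]

```text
t: 16.4
tool_pos: [0.4762, 0.3446, 0.1416]
orientation: [-0.004, -2.201, 2.214]
force: [0.4, 1.3, -3.1]
opening: 0.0074
```

```bash
python3 - <<'E'
from h import *
s,r=tilt(); crop("wrist",0,0,640,480,"w5.png")
E
```

```text
t 16.40 pos [0.4762 0.3446 0.1416] open 0.0074 F [ 0.4  1.3 -3.1] T [ 0.06 -0.03  0.01]
tooly [-0.0122 -0.006  -0.9999] yaw z -90.90 deg
fix rot (tool, deg) [-0.35  0.    0.69] q6 2.12
```

View pics/w5.png

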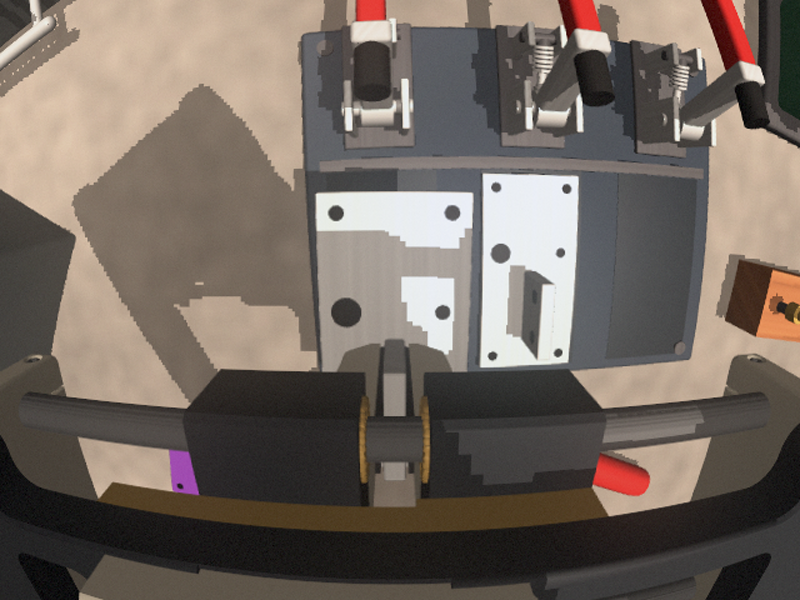

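Call:
carry_out:
  motion: [0,-0.015,0.03,0,0,0.3,-1,0,-0.015,0.045,0,0,0.3,-1,0,-0.015,0.045,0,0,0,-1,0,-0.01,0.045,0,0,0,-1,0,0,0.045,0,0,0,-1]

```text
t: 16.95
tool_pos: [0.4761, 0.1358, 0.2069]
orientation: [0.019, 2.221, -2.218]
force: [1.3, -0.7, -3.7]
opening: 0.0079
```

Call:
carry_out:
  motion: [0,0,0.045,0,0,0,-1,0,0,0.045,0,0,0,-1,0,0,0.045,0,0,0,-1,-0.01,0,0.045,0,1,0,-1,-0.015,0,0.045,0,1,0,-1]

```text
t: 17.45
tool_pos: [0.4959, -0.098, 0.2046]
orientation: [-0.057, -2.208, 2.204]
force: [2.0, 0.3, -3.1]
opening: 0.0079
```

```bash
python3 -c "
from h import *
s,r=tilt()"
```

```text
t 17.45 pos [ 0.4959 -0.098   0.2046] open 0.0079 F [ 2.   0.3 -3.1] T [ 0.05 -0.08  0.01]
tooly [ 0.0109  0.0019 -0.9999] yaw z -92.36 deg
fix rot (tool, deg) [ 0.13  0.   -0.62] q6 1.31
```

Call:
carry_out:
  motion: [-0.016,0,0.045,0,0.8,-0.3,-1,-0.016,0,0.045,0,0.7,-0.3,-1,-0.016,0,0.045,0,0,0,-1,-0.014,0.015,0.045,0,0,0,-1,-0.008,0.02,0.025,0,0,0,-1]

```text
t: 17.95
tool_pos: [0.5544, -0.318, 0.1684]
orientation: [-0.083, -2.187, 2.186]
force: [-0.1, 1.2, -4.0]
opening: 0.0078
```

Call:
carry_out:
  motion: [0,0.02,0,0,0,0,-1,0,0.015,0,0,0,0,-1,0,0.01,0,0,0,0,-1,0,0,0,0,0,0,-1,0,0,0,0,0,0,-1]

```text
t: 18.45
tool_pos: [0.5513, -0.3199, 0.1141]
orientation: [-0.079, -2.185, 2.176]
force: [-0.1, -0.1, -3.3]
opening: 0.0078
```

```bash
python3 - <<'E'
from h import *
s,r=tilt(); m=imaging.camera_model("wrist"); crop("wrist",0,0,640,480,"w6.png")
import pickle; pickle.dump(m,open("w6.pkl","wb"))
E
```

```text
t 18.45 pos [ 0.5513 -0.3199  0.1141] open 0.0078 F [-0.1 -0.1 -3.3] T [-0.02  0.01  0.  ]
tooly [-0.0039  0.0045 -1.    ] yaw z -94.37 deg
fix rot (tool, deg) [ 0.24 -0.    0.24] q6 1.04
```

View pics/w6.png

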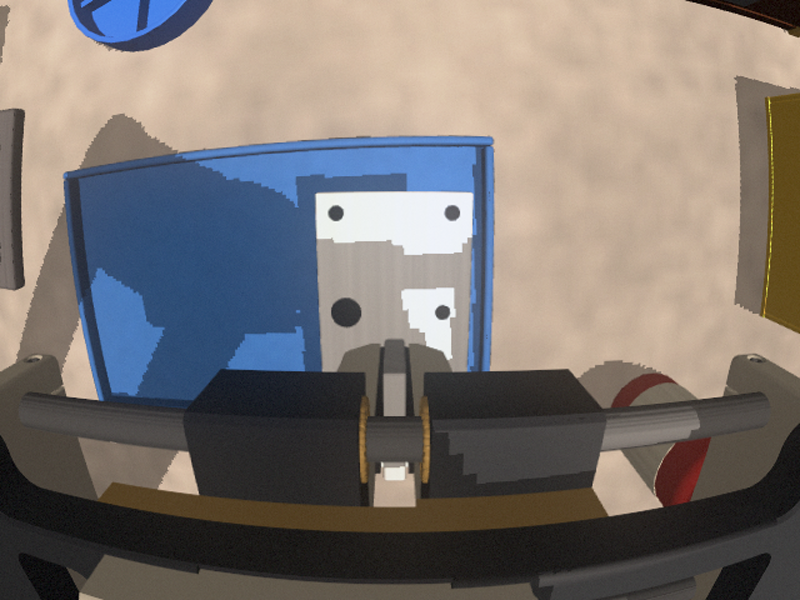

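```bash
python3 - <<'E'
from h import *
import pickle; m=pickle.load(open("w6.pkl","rb"))
print("oil",onz("top",(526,256),.11),onz("scene",(156,239),.11))
for p in((493,138),(65,172)): print(onz("wrist",(p[0]*.8,p[1]*.8),.018,m))
E
```

```text
oil [ 0.45507214 -0.48230898  0.11      ] [ 0.46388101 -0.48490203  0.11      ]
[ 0.64022356 -0.37867001  0.018     ]
[ 0.65458268 -0.1220984   0.018     ]
```

Call:
carry_out:
  motion: [-0.005,0.02,-0.008,0.2,0,0.2,-1,-0.002,0.02,-0.004,0,0,0,-1,0,0.012,0,0,0,0,-1,0,0,0,0,0,0,-1,0,0,0,0,0,0,-1]

```text
t: 19.0
tool_pos: [0.5638, -0.3085, 0.0686]
orientation: [-0.09, -2.183, 2.194]
force: [0.1, -0.1, -2.8]
opening: 0.0075
```

```bash
python3 -c "
from h import *
s,r=tilt()"
```

```text
t 19.00 pos [ 0.5638 -0.3085  0.0686] open 0.0075 F [ 0.1 -0.1 -2.8] T [0.04 0.01 0.04]
tooly [ 0.0089 -0.0056 -0.9999] yaw z -94.18 deg
fix rot (tool, deg) [-0.28  0.   -0.53] q6 1.06
```

Call:
carry_out:
  motion: [0.006,0.012,0,-0.2,0,-0.5,-1,0,0.01,0,0,0,0,-1,0,0.004,0,0,0,0,-1,0,0,0,0,0,0,-1,0,0,0,0,0,0,-1]

```text
t: 19.5
tool_pos: [0.5583, -0.3098, 0.043]
orientation: [-0.083, -2.182, 2.189]
force: [0.1, 0.8, -3.6]
opening: 0.0077
```

```bash
python3 -c "
from h import *
s,r=tilt()"
```

```text
t 19.50 pos [ 0.5583 -0.3098  0.043 ] open 0.0077 F [ 0.1  0.8 -3.6] T [ 0.01 -0.03 -0.03]
tooly [ 0.0025 -0.0032 -1.    ] yaw z -94.22 deg
fix rot (tool, deg) [-0.17  0.   -0.16] q6 1.06
```

Call:
carry_out:
  motion: [0,0.004,-0.001,0,0,0,-1,0,0.002,0,0,0,0,-1,0,0,0,0,0,0,-1,0,0,0,0,0,0,-0.4,0,0,0,0,0,0,-0.4]

```text
t: 20.0
tool_pos: [0.5601, -0.3097, 0.0396]
orientation: [-0.087, -2.181, 2.192]
force: [-0.5, -0.0, -0.5]
opening: 0.0195
```

Call:
carry_out:
  motion: [0,0,0,0,0,0,-0.4,0,-0.01,0,0,0,0,-0.4,0,-0.03,0,0,0,0,0,0,-0.04,0,0,0,0,0,0,-0.04,0,0,0,0,0]

```text
t: 20.5
tool_pos: [0.5559, -0.3067, 0.1577]
orientation: [-0.076, -2.183, 2.181]
force: [1.2, -0.5, -0.4]
opening: 0.0447
```

```bash
python3 - <<'E'
from h import *
s,r=tilt(); crop("wrist",0,0,640,480,"w7.png")
E
```

```text
t 20.50 pos [ 0.5559 -0.3067  0.1577] open 0.0447 F [ 1.2 -0.5 -0.4] T [0.04 0.03 0.05]
tooly [-0.0037  0.001  -1.    ] yaw z -94.22 deg
fix rot (tool, deg) [ 0.04 -0.    0.22] q6 1.06
```

View pics/w7.png

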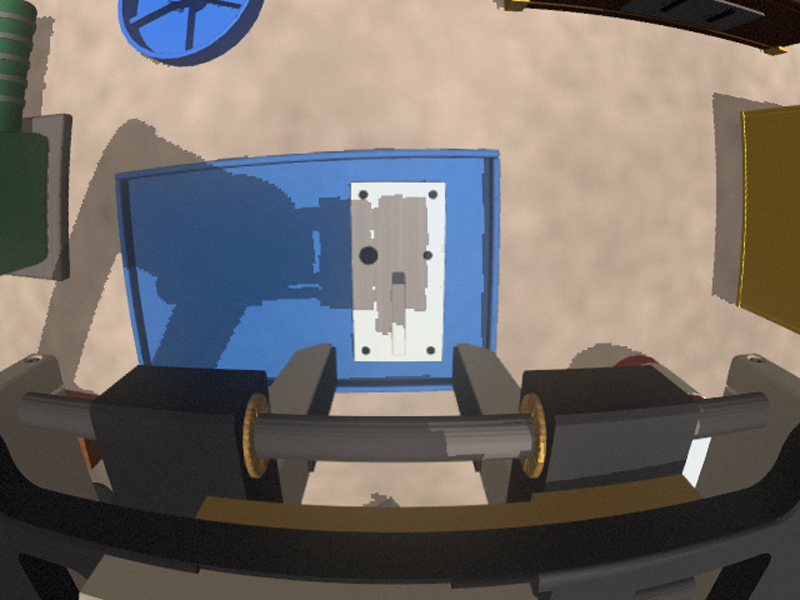

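Call:
carry_out:
  motion: [0.01,-0.01,-0.045,0,-1.1,0,0,0.01,-0.01,-0.045,0,-1.1,0,0,0.01,-0.01,-0.045,0,-1.1,0,0,0.01,0,-0.045,0,0,0,0,0.01,0,-0.045,0,0,0,0]

```text
t: 21.05
tool_pos: [0.5208, -0.0825, 0.2048]
orientation: [-0.048, -2.207, 2.234]
force: [0.6, 0.9, -0.6]
opening: 0.0466
```

Call:
carry_out:
  motion: [0.006,0,-0.045,0,0,0,0,0.005,0,-0.045,0,0,0,0,0.005,0,-0.045,0,0,0,0,0,0,-0.045,0,0,0,0,0,0,-0.045,0,0,0,0]

```text
t: 21.55
tool_pos: [0.5089, 0.1515, 0.2081]
orientation: [0.061, 2.204, -2.23]
force: [0.5, -0.5, 0.5]
opening: 0.0462
```

```bash
python3 - <<'E'
from h import *
s,r=tilt(); m=imaging.camera_model("wrist"); crop("wrist",0,0,640,480,"w8.png")
import pickle; pickle.dump(m,open("w8.pkl","wb"))
E
```

```text
t 21.55 pos [0.5089 0.1515 0.2081] open 0.0462 F [ 0.5 -0.5  0.5] T [ 0.05 -0.   -0.03]
tooly [ 0.0315 -0.0123 -0.9994] yaw z -91.38 deg
fix rot (tool, deg) [-0.66  0.   -1.82] q6 1.80
```

View pics/w8.png

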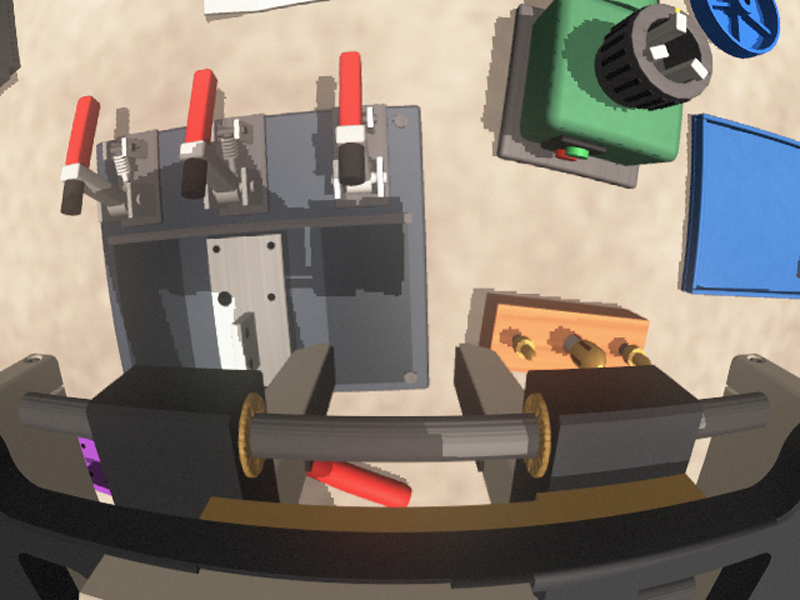

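```bash
python3 - <<'E'
from h import *
import pickle; m=pickle.load(open("w8.pkl","rb"))
w=lambda p,z:onz("wrist",(p[0]*.8,p[1]*.8),z,m).round(4)
print("plate",w((207,238),.021),w((280,234),.021),"tab top",w((237,322),.056),w((246,321),.056))
print("bit tip",w((590,350),.086))
print("chuck",w((672,56),.13),w((672,56),.14),w((672,56),.15))
E
```

```text
plate [0.5496 0.2907 0.021 ] [0.5494 0.232  0.021 ] tab top [0.4924 0.2594 0.056 ] [0.493  0.2526 0.056 ]
bit tip [0.4745 0.0208 0.086 ]
chuck [ 0.6588 -0.0106  0.13  ] [ 0.655  -0.0035  0.14  ] [0.6513 0.0036 0.15  ]
```

Call:
carry_out:
  motion: [0.005,0.01,-0.04,-0.3,0,-0.9,0,0.006,0.02,-0.04,-0.3,0,-0.9,0,0.005,0.03,-0.027,0,0,0,0,0,0.02,0,0,0,0,0,0,0,0,0,0,0,0]

```text
t: 22.1
tool_pos: [0.4967, 0.2736, 0.1314]
orientation: [-0.027, -2.227, 2.211]
force: [-0.9, -0.8, 0.7]
opening: 0.0468
```

```bash
python3 - <<'E'
from h import *
s,r=tilt(); m=imaging.camera_model("wrist"); crop("wrist",0,0,640,480,"w9.png")
import pickle; pickle.dump(m,open("w9.pkl","wb"))
E
```

```text
t 22.10 pos [0.4967 0.2736 0.1314] open 0.0468 F [-0.9 -0.8  0.7] T [0.02 0.03 0.03]
tooly [ 0.0095  0.0071 -0.9999] yaw z -90.83 deg
fix rot (tool, deg) [ 0.41  0.   -0.54] q6 2.00
```

View pics/w9.png

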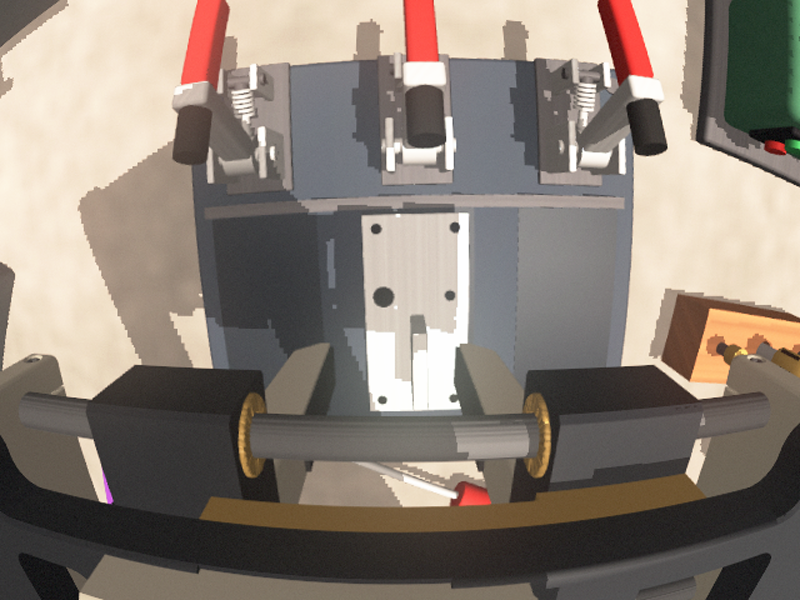

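Call:
carry_out:
  motion: [0.007,0.025,0.008,0.2,0,-0.5,0,0.006,0.025,0.005,0.2,0,-0.3,0,0.002,0.015,0,0,0,0,0,0,0.005,0,0,0,0,0,0,0,0,0,0,0,0]

```text
t: 22.65
tool_pos: [0.4891, 0.2608, 0.0706]
orientation: [-0.031, -2.224, 2.21]
force: [-0.1, -0.1, -0.2]
opening: 0.0465
```

```bash
python3 -c "
from h import *
s,r=tilt()"
```

```text
t 22.65 pos [0.4891 0.2608 0.0706] open 0.0465 F [-0.1 -0.1 -0.2] T [-0.02  0.01 -0.01]
tooly [ 0.0095  0.0062 -0.9999] yaw z -91.06 deg
fix rot (tool, deg) [ 0.37  0.   -0.54] q6 1.98
```

Call:
carry_out:
  motion: [0.005,0.012,0,0.3,0,-0.5,0,0.001,0.01,0,0,0,0,-0.7,0,0,0,0,0,0,-0.7,0,0,0,0,0,0,-0.7,0,0,0,0,0,0,-0.7]
  squeeze: 40

```text
t: 23.15
tool_pos: [0.4855, 0.2621, 0.0503]
orientation: [-0.026, -2.218, 2.211]
force: [0.0, 0.9, -0.5]
opening: 0.0193
```

```bash
python3 -c "
from h import *
s,r=tilt()"
```

```text
t 23.15 pos [0.4855 0.2621 0.0503] open 0.0193 F [ 0.   0.9 -0.5] T [ 0.03  0.03 -0.06]
tooly [ 0.0047  0.0028 -1.    ] yaw z -91.07 deg
fix rot (tool, deg) [ 0.17  0.   -0.27] q6 1.99
```

Call:
carry_out:
  motion: [0.003,0.002,0.001,0,0,0,-0.7,0,0,0,0,0,0,-1,0,0,0,0,0,0,-1,0,0,0,0,0,0,-1,0,0,0,0,0,0,-1]

```text
t: 23.65
tool_pos: [0.4828, 0.2614, 0.0488]
orientation: [-0.027, -2.219, 2.211]
force: [0.2, -0.4, -1.3]
opening: 0.0077
```

Call:
carry_out:
  motion: [0,-0.02,0,0,0,0,-1,0,-0.04,0,0,0,0,-1,0,-0.04,0,0,0,0,-1,0,-0.03,0.02,0,0,0,-1,0,-0.02,0.04,0,0,0,-1]

```text
t: 24.15
tool_pos: [0.4757, 0.201, 0.1969]
orientation: [-0.007, -2.21, 2.212]
force: [0.8, -0.5, -1.7]
opening: 0.0076
```

Call:
carry_out:
  motion: [0,0,0.045,0,0,0,-1,0,0,0.045,0,0,0,-1,0,0,0.045,0,0.6,0,-1,-0.01,0,0.045,0,0.6,0,-1,-0.015,0,0.045,0,0.6,0,-1]

```text
t: 24.65
tool_pos: [0.4966, -0.03, 0.2019]
orientation: [-0.045, -2.202, 2.2]
force: [0.4, -0.3, -2.2]
opening: 0.0082
```

Call:
carry_out:
  motion: [-0.02,0,0.045,0,0.6,0,-1,-0.02,0,0.045,0,0.6,0,-1,-0.02,0.01,0.045,0,0,0,-1,-0.012,0.02,0.015,0,0,0,-1,0,0.01,0,0,0,0,-1]

```text
t: 25.15
tool_pos: [0.5609, -0.1939, 0.1619]
orientation: [-0.08, -2.186, 2.189]
force: [-0.7, -0.4, -1.7]
opening: 0.0077
```

```bash
python3 - <<'E'
from h import *
s,r=tilt(); m=imaging.camera_model("wrist"); crop("wrist",0,0,640,480,"w10.png")
import pickle; pickle.dump(m,open("w10.pkl","wb"))
E
```

```text
t 25.15 pos [ 0.5609 -0.1939  0.1619] open 0.0077 F [-0.7 -0.4 -1.7] T [ 0.1   0.05 -0.07]
tooly [ 0.0034 -0.0013 -1.    ] yaw z -93.98 deg
fix rot (tool, deg) [-0.06  0.   -0.2 ] q6 1.22
```

View pics/w10.png

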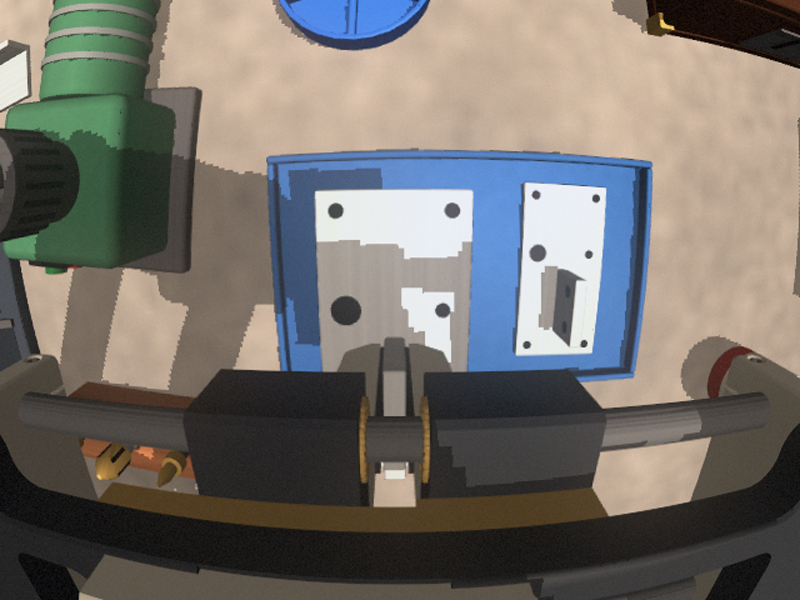

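Call:
carry_out:
  motion: [0,0.025,0,0,0,-0.3,-1,0,0.03,0,0,0,-0.3,-1,0,0.025,0,0,0,0,-1,0,0.01,0,0,0,0,-1,0,0,0,0,0,0,-1]

```text
t: 25.7
tool_pos: [0.5581, -0.1878, 0.0688]
orientation: [-0.06, -2.185, 2.18]
force: [-0.2, 0.6, -2.0]
opening: 0.0079
```

```bash
python3 -c "
from h import *
s,r=tilt()"
```

```text
t 25.70 pos [ 0.5581 -0.1878  0.0688] open 0.0079 F [-0.2  0.6 -2. ] T [0.16 0.02 0.02]
tooly [-0.0111  0.0025 -0.9999] yaw z -93.77 deg
fix rot (tool, deg) [ 0.1  -0.    0.65] q6 1.23
```

Call:
carry_out:
  motion: [-0.004,0.01,0,0,0,0.6,-1,0,0.01,0,0,0,0,-1,0,0.004,0,0,0,0,-1,0,0,0,0,0,0,-1,0,0,0,0,0,0,-1]

```text
t: 26.2
tool_pos: [0.565, -0.1878, 0.0476]
orientation: [-0.077, -2.191, 2.192]
force: [1.0, -0.4, -2.6]
opening: 0.0077
```

```bash
python3 -c "
from h import *
s,r=tilt()"
```

```text
t 26.20 pos [ 0.565  -0.1878  0.0476] open 0.0077 F [ 1.  -0.4 -2.6] T [ 0.02 -0.01  0.03]
tooly [ 5.9e-03 -4.0e-04 -1.0e+00] yaw z -93.68 deg
fix rot (tool, deg) [-0.    0.   -0.34] q6 1.23
```

Call:
carry_out:
  motion: [0.001,0.006,0,0,0,-0.4,-1,0,0.004,0,0,0,0,-1,0,0.001,0,0,0,0,-1,0,0,0,0,0,0,-1,0,0,0,0,0,0,-0.4]

```text
t: 26.7
tool_pos: [0.5656, -0.1888, 0.0383]
orientation: [-0.073, -2.188, 2.191]
force: [-0.4, -0.0, -0.5]
opening: 0.0123
```

Call:
carry_out:
  motion: [0,0,0,0,0,0,-0.4,0,0,0,0,0,0,-0.4,0,-0.01,0,0,0,0,-0.2,0,-0.04,0,0,0,0,0,0,-0.04,0,0,0,0,0]

```text
t: 27.2
tool_pos: [0.5614, -0.187, 0.1249]
orientation: [-0.061, -2.187, 2.181]
force: [0.8, -0.8, 0.4]
opening: 0.0451
```

```bash
python3 - <<'E'
from h import *
s,r=tilt(); m=imaging.camera_model("wrist"); crop("wrist",0,0,640,480,"w11.png")
E
```

```text
t 27.20 pos [ 0.5614 -0.187   0.1249] open 0.0451 F [ 0.8 -0.8  0.4] T [-0.03  0.01 -0.06]
tooly [-0.0091  0.0031 -1.    ] yaw z -93.72 deg
fix rot (tool, deg) [ 0.15 -0.    0.53] q6 1.23
```

View pics/w11.png

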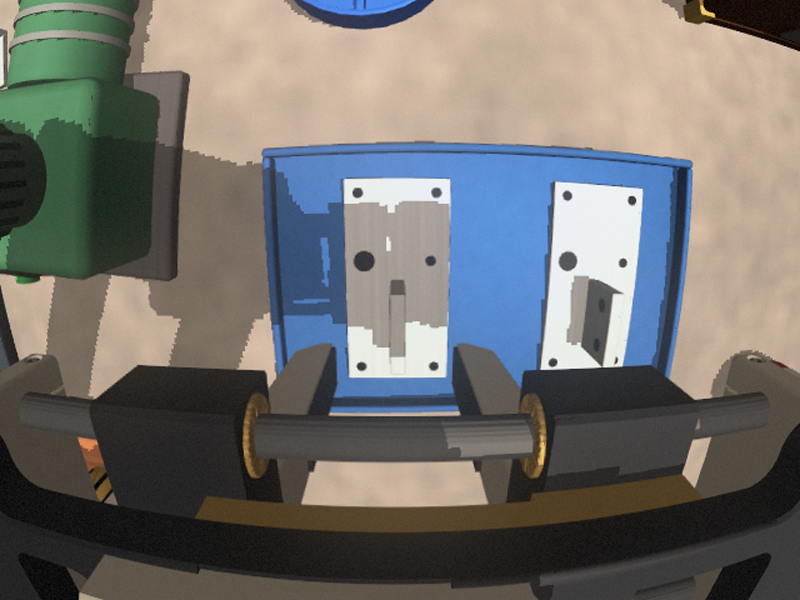

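Call:
carry_out:
  motion: [0.01,-0.02,-0.03,0,0,0,0,0.025,-0.02,-0.04,0,0,0,0,0.025,-0.02,-0.045,0,0,0,0,0.025,-0.01,-0.045,0,0,0,0,0.025,0,-0.04,0,0,0,0]

```text
t: 27.75
tool_pos: [0.4739, 0.0115, 0.2102]
orientation: [-0.096, -2.187, 2.195]
force: [0.7, 0.5, -0.3]
opening: 0.0463
```

Call:
carry_out:
  motion: [0,0,0,0,-8.5,0,0,0,0,0,0,-8.5,0,0,0,0,0,0,-8.5,0,0,0,0,0,0,-8.5,0,0,0,0,0,0,-8.5,0,0]

```text
t: 28.25
tool_pos: [0.4726, 0.0182, 0.2162]
orientation: [-0.625, 1.81, -1.831]
force: [0.4, 0.1, -0.1]
opening: 0.0465
```

Call:
carry_out:
  motion: [0,0,0,0,-8.5,0,0,0,0,0,0,-8.5,0,0,0,0,0,0,-8.5,0,0,0,0,0,0,-8.5,0,0,0,0,0,0,-8.5,0,0]

```text
t: 28.75
tool_pos: [0.4735, 0.0184, 0.2206]
orientation: [-1.118, 1.288, -1.327]
force: [-0.3, 0.1, 0.3]
opening: 0.0462
```

```bash
python3 - <<'E'
from h import *
s,r=tilt(); m=imaging.camera_model("wrist"); crop("wrist",0,0,640,480,"w12.png")
import pickle; pickle.dump(m,open("w12.pkl","wb"))
crop("top",270,100,480,260,"t12.png")
E
```

```text
t 28.75 pos [0.4735 0.0184 0.2206] open 0.0462 F [-0.3  0.1  0.3] T [-0.09  0.01  0.03]
tooly [ 0.0302 -0.0036 -0.9995] yaw z -8.01 deg
fix rot (tool, deg) [-1.74  0.   -0.04] q6 0.07
```

View pics/w12.png

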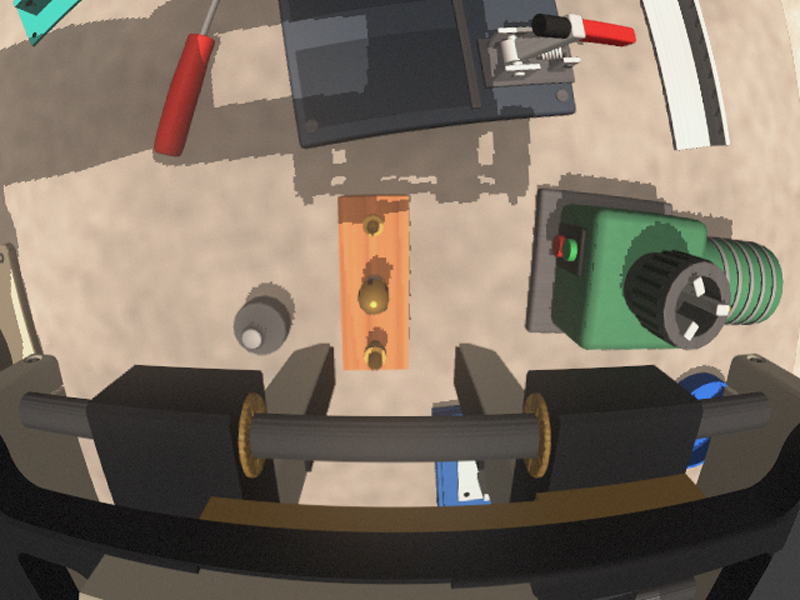

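```bash
python3 - <<'E'
from h import *
import pickle; m=pickle.load(open("w12.pkl","rb"))
im=cv2.imread("pics/w12.png")[190:380,320:430]
cv2.imwrite("pics/w12c.png",cv2.resize(im,None,fx=3.1,fy=3.1,interpolation=cv2.INTER_CUBIC))
im=cv2.imread("pics/w12.png")[180:370,600:760]
cv2.imwrite("pics/w12d.png",cv2.resize(im,None,fx=3.1,fy=3.1,interpolation=cv2.INTER_CUBIC))
print(m["position"],proj("wrist",[[.465,.0142,z] for z in(.04,.058,.079,.09)],m)/.8)
# block top corners
for p in((339,197),(409,195),(409,369),(343,369)): print(onz("wrist",(p[0]*.8,p[1]*.8),.04,m).round(4))
E
```

```text
[0.47885931 0.08660938 0.36818827] [[375.74131912 285.72926482]
 [375.50754047 291.47468797]
 [375.20305422 299.02984241]
 [375.02788903 303.41403971]]
[0.4488 0.0813 0.04  ]
[0.4976 0.0755 0.04  ]
[ 0.4803 -0.054   0.04  ]
[ 0.4304 -0.0465  0.04  ]
```

View pics/w12c.png

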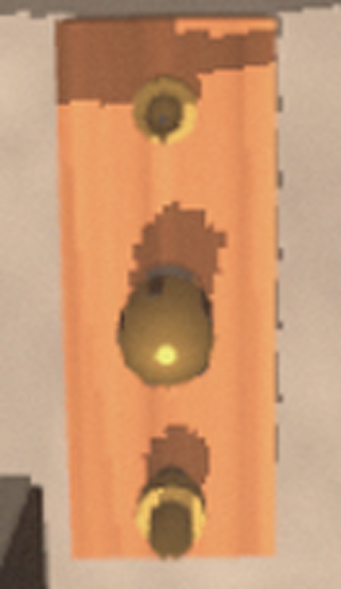

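View pics/w12d.png

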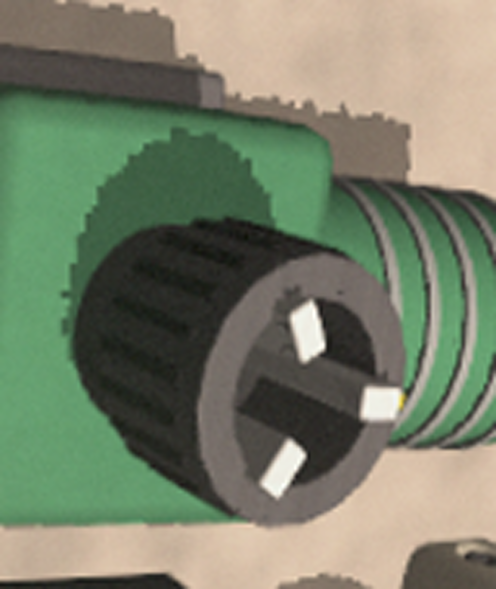

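```bash
python3 - <<'E'
from h import *
import pickle
obs=[]
m8=pickle.load(open("w8.pkl","rb"));m12=pickle.load(open("w12.pkl","rb"));m1=pickle.load(open("w1.pkl","rb"))
obs=[("wrist",(697.4*.8,305.5*.8),m12),("wrist",(672*.8,57*.8),m8),("wrist",(711*.8,82*.8),m1),
("top",(270+212/3.8,100+250/3.8),imaging.camera_model("top")),("scene",(190+505/3.3,200+316/3.3),imaging.camera_model("scene"))]
def f(P,o=obs): return np.concatenate([proj(c,P,m)[0]-px for c,px,m in o])
r=least_squares(f,[.65,0,.14],loss='soft_l1'); print(r.x.round(4),f(r.x).reshape(-1,2).round(1).tolist())
r=least_squares(lambda P:f(P,obs[:3]),[.65,0,.14]); print(r.x.round(4))
E
```

```text
[ 0.6551 -0.0011  0.1432] [[-2.5, -0.6], [-0.3, -2.6], [18.7, 0.9], [-0.5, -1.1], [-0.0, 1.7]]
[ 0.659  -0.0035  0.1317]
```

Call:
carry_out:
  motion: [0.003,0.02,-0.006,-0.9,0,0,0,0.003,0.03,-0.003,-0.9,0,0,0,0,0.03,0,0,0,0,0,0,0.01,0,0,0,0,0,0,0,0,0,0,0,0]

```text
t: 29.35
tool_pos: [0.4631, 0.0131, 0.1253]
orientation: [-1.129, 1.331, -1.326]
force: [-0.3, 0.6, -0.4]
opening: 0.0468
```

```bash
cat >> h.py <<'E'
def go(x,y,z):
    s,r=tilt(); d=np.array([x,y,z])-s["tool_pos"]; print("world d",d.round(4),"tool d",r.inv().apply(d).round(4)); return s,r
E
python3 - <<'E'
from h import *
go(.4635,.014,.080)
E
```

```text
t 29.35 pos [0.4631 0.0131 0.1253] open 0.0468 F [-0.3  0.6 -0.4] T [ 0.   -0.13 -0.01]
tooly [-0.0028  0.0012 -1.    ] yaw z -9.32 deg
fix rot (tool, deg) [ 0.17  0.   -0.04] q6 0.08
world d [ 0.0004  0.0009 -0.0453] tool d [-0.0009  0.0453  0.0004]
```

Call:
carry_out:
  motion: [0,0.015,0,0,0,0,0,0,0.018,0,0,0,0,0,0,0.005,0,0,0,0,0,0,0,0,0,0,0,0,0,0,0,0,0,0,0]

```text
t: 29.85
tool_pos: [0.4649, 0.0129, 0.0904]
orientation: [-1.123, 1.333, -1.332]
force: [-0.1, -0.1, 0.1]
opening: 0.0466
```

```bash
python3 - <<'E'
from h import *
go(.4635,.014,.080)
crop("wrist",0,0,640,480,"w13.png")
E
```

```text
t 29.85 pos [0.4649 0.0129 0.0904] open 0.0466 F [-0.1 -0.1  0.1] T [ 0.01 -0.08  0.04]
tooly [ 7.e-04  1.e-03 -1.e+00] yaw z -9.69 deg
fix rot (tool, deg) [-0.03  0.   -0.06] q6 0.09
world d [-0.0014  0.0011 -0.0104] tool d [-0.0009  0.0104 -0.0016]
```

View pics/w13.png

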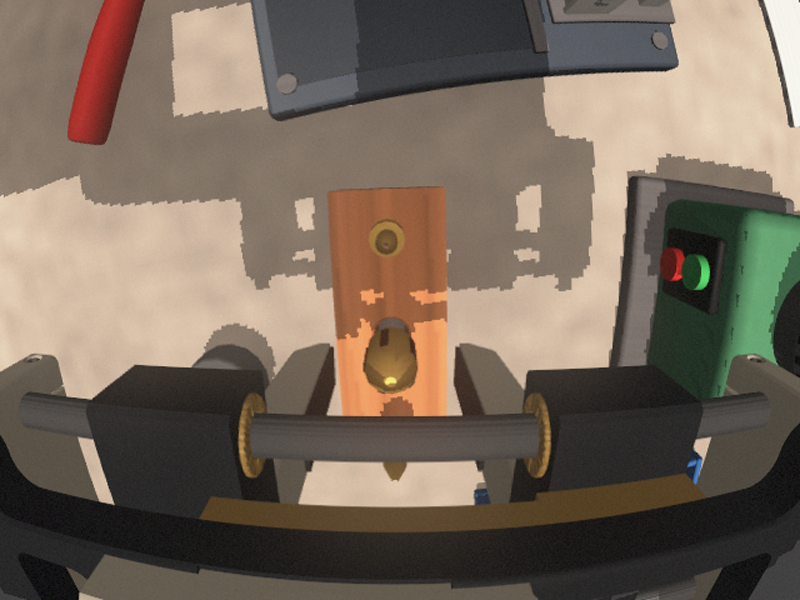

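Call:
carry_out:
  motion: [-0.001,0.006,-0.0015,0,0,0,0,0,0.005,0,0,0,0,0,0,0,0,0,0,0,-0.4,0,0,0,0,0,0,-0.4,0,0,0,0,0,0,-0.4]
  squeeze: 25

```text
t: 30.4
tool_pos: [0.4652, 0.0142, 0.0809]
orientation: [-1.12, 1.33, -1.334]
force: [-0.4, 0.2, 0.1]
opening: 0.0298
```

```bash
python3 - <<'E'
from h import *
go(.4635,.014,.080)
E
```

```text
t 30.40 pos [0.4652 0.0142 0.0809] open 0.0298 F [-0.4  0.2  0.1] T [-0.07 -0.05 -0.01]
tooly [ 4.8e-03  7.0e-04 -1.0e+00] yaw z -9.70 deg
fix rot (tool, deg) [-0.26  0.   -0.08] q6 0.09
world d [-0.0017 -0.0002 -0.0009] tool d [ 0.0005  0.0009 -0.0017]
```

Call:
carry_out:
  motion: [0,0,-0.0015,-0.3,0,0,-0.7,0,0,0,0,0,0,-1,0,0,0,0,0,0,-1,0,0,0,0,0,0,-1,0,0,0,0,0,0,-1]

```text
t: 30.9
tool_pos: [0.4637, 0.0144, 0.0811]
orientation: [-1.124, 1.334, -1.331]
force: [-0.5, 0.1, 0.1]
opening: 0.0193
```

```bash
python3 - <<'E'
from h import *
go(.4635,.014,.080)
E
```

```text
t 30.90 pos [0.4637 0.0144 0.0811] open 0.0193 F [-0.5  0.1  0.1] T [-0.01 -0.03 -0.09]
tooly [-8.0e-04  1.6e-03 -1.0e+00] yaw z -9.71 deg
fix rot (tool, deg) [ 0.06  0.   -0.08] q6 0.09
world d [-0.0002 -0.0004 -0.0011] tool d [ 0.0004  0.0011 -0.0001]
```

Call:
carry_out:
  motion: [0,-0.02,0,0,0,0,-1,0,-0.035,0,0,0,0,-1,0,-0.04,0,0,0,0,-1,0,-0.045,0,0,0,0,-1,0,-0.04,0,0,0,0,-1]

```text
t: 31.4
tool_pos: [0.459, 0.0144, 0.2586]
orientation: [-1.135, 1.346, -1.324]
force: [0.5, 0.0, -1.7]
opening: 0.0192
```

Call:
carry_out:
  motion: [0,0,0.02,0,0,0,-1,0,0,0.02,0,0,0,-1,0,0,0.02,0,0,0,-1,0,0,0.01,0,0,0,-1,0,0,0,0,0,0,-1]

```text
t: 31.9
tool_pos: [0.5339, 0.002, 0.2678]
orientation: [-1.124, 1.334, -1.331]
force: [-0.2, -0.6, -0.6]
opening: 0.0193
```

```bash
python3 - <<'E'
from h import *
go(.655,-.001,.25)
import pickle; m=imaging.camera_model("wrist"); pickle.dump(m,open("w14.pkl","wb"))
crop("wrist",0,0,640,480,"w14.png")
E
```

```text
t 31.90 pos [0.5339 0.002  0.2678] open 0.0193 F [-0.2 -0.6 -0.6] T [-0.1  -0.06 -0.02]
tooly [-8.0e-04  1.5e-03 -1.0e+00] yaw z -9.70 deg
fix rot (tool, deg) [ 0.06  0.   -0.08] q6 0.08
world d [ 0.1211 -0.003  -0.0178] tool d [-0.0174  0.0177  0.1199]
```

View pics/w14.png

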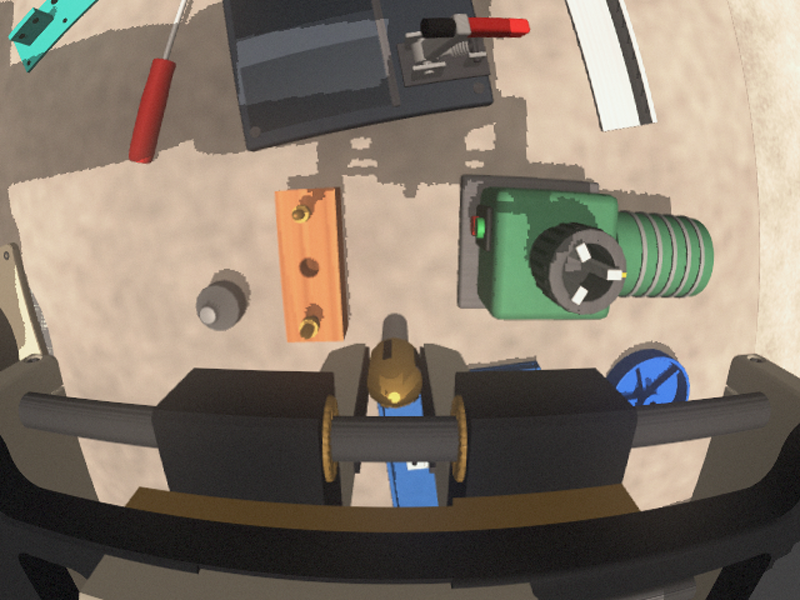

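Call:
carry_out:
  motion: [-0.004,0,0.03,0,0,0,-1,-0.004,0,0.03,0,0,0,-1,-0.004,0,0.03,0,0,0,-1,-0.003,0,0.02,0,0,0,-1,0,0,0.005,0,0,0,-1]

```text
t: 32.45
tool_pos: [0.6472, -0.0013, 0.265]
orientation: [-1.13, 1.339, -1.327]
force: [0.5, 0.0, -1.8]
opening: 0.0194
```

```bash
python3 - <<'E'
from h import *
go(.655,-.001,.25)
import pickle; m=imaging.camera_model("wrist"); pickle.dump(m,open("w15.pkl","wb"))
crop("wrist",0,0,640,480,"w15.png")
im=cv2.imread("pics/w15.png")[200:420,280:520]
cv2.imwrite("pics/w15c.png",cv2.resize(im,None,fx=2.7,fy=2.7,interpolation=cv2.INTER_CUBIC))
im=cv2.imread("pics/w14.png")[200:340,500:660]
cv2.imwrite("pics/w14c.png",cv2.resize(im,None,fx=4,fy=4,interpolation=cv2.INTER_CUBIC))
E
```

```text
t 32.45 pos [ 0.6472 -0.0013  0.265 ] open 0.0194 F [ 0.5  0.  -1.8] T [-0.09 -0.05  0.  ]
tooly [-0.0082  0.0023 -1.    ] yaw z -9.65 deg
fix rot (tool, deg) [ 0.49  0.   -0.05] q6 0.09
world d [ 0.0078  0.0003 -0.015 ] tool d [-0.0016  0.015   0.0078]
```

View pics/w15c.png

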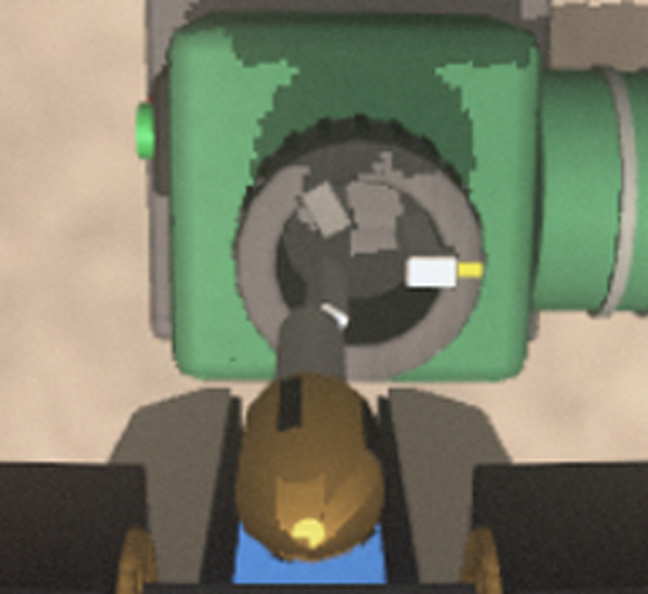

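View pics/w14c.png

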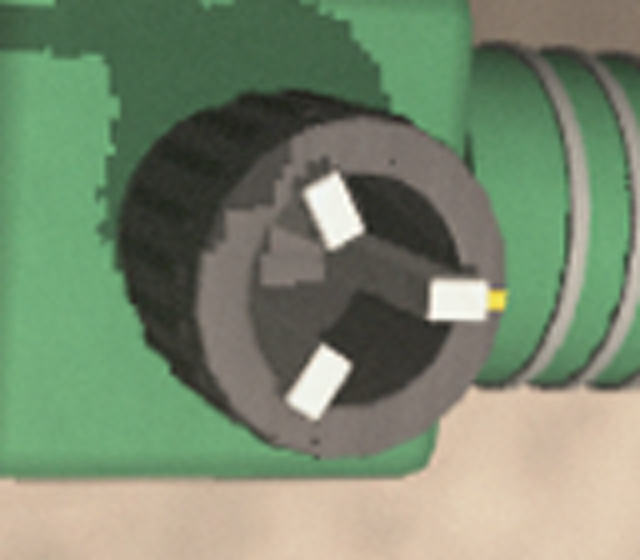

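```bash
python3 - <<'E'
from h import *
import pickle
L=lambda n:pickle.load(open(n+".pkl","rb"))
# rim extreme points -> fit circle radius .028 : contour extremes
obs={}
f=lambda x0,y0,s:lambda x,y:((x0+x/s)*.8,(y0+y/s)*.8)
a=f(280,200,2.7); b=f(500,200,4); c=f(600,180,3.1)
ext=[("w15",a(237,262),0),("w15",a(484,262),1),("w15",a(360,140),2),("w15",a(365,381),3),
("w14",b(197,290),0),("w14",b(505,285),1),("w14",b(365,114),2),("w14",b(340,458),3),
("w12",c(200,395),0),("w12",c(405,375),1),("w12",c(325,253),2),("w12",c(285,523),3)]
ms={n:L(n) for n in("w15","w14","w12")}
t=np.linspace(0,2*np.pi,721)
def res(P,sel):
    o=[]
    for n in sel:
        q=proj("wrist",np.c_[P[0]+.028*np.cos(t),P[1]+.028*np.sin(t),np.full_like(t,P[2])],ms[n])
        E=[q[:,0].min(),q[:,0].max(),q[:,1].min(),q[:,1].max()]
        for nn,px,k in ext:
            if nn==n: o.append(E[k]-px[k//2])
    return np.array(o)
for sel in (("w15","w14","w12"),("w15","w14"),("w15",),("w15","w12")):
    r=least_squares(lambda P:res(P,sel),[.655,0,.14],diff_step=1e-4); print(sel,r.x.round(4),res(r.x,sel).round(1))
for z in(.128,.132,.136,.143):
    print(z,onz("wrist",(413.3*.8,296.7*.8),z,ms["w15"]).round(4),onz("wrist",(587.8*.8,271.5*.8),z,ms["w14"]).round(4),onz("top",(270+212/3.8,100+250/3.8),z).round(4),onz("scene",(190+505/3.3,200+316/3.3),z).round(4))
E
```

```text
('w15', 'w14', 'w12') [ 0.6581 -0.0023  0.1438] [-0.3  1.3 -0.7  0.5 -0.6  0.9 -0.3  0.3 -1.6  0.3 -0.9  1.2]
('w15', 'w14') [ 0.6581 -0.0026  0.1427] [-0.2  1.1 -0.5  0.4 -1.1  0.2 -0.1  0.3]
('w15',) [ 0.6577 -0.0036  0.1386] [-0.1  0.1  0.1 -0.1]
('w15', 'w12') [ 0.6581 -0.0022  0.1442] [-0.4  1.3 -0.7  0.5 -1.4  0.5 -1.   1.2]
0.128 [ 0.6575 -0.0057  0.128 ] [ 0.6636 -0.0058  0.128 ] [ 0.658  -0.0021  0.128 ] [ 6.424e-01 -4.000e-04  1.280e-01]
0.132 [ 0.6575 -0.0047  0.132 ] [ 0.662  -0.0048  0.132 ] [ 0.6565 -0.0022  0.132 ] [ 6.445e-01 -6.000e-04  1.320e-01]
0.136 [ 0.6575 -0.0037  0.136 ] [ 0.6603 -0.0037  0.136 ] [ 0.655  -0.0022  0.136 ] [ 0.6466 -0.0007  0.136 ]
0.143 [ 0.6576 -0.002   0.143 ] [ 0.6574 -0.0019  0.143 ] [ 0.6524 -0.0023  0.143 ] [ 0.6503 -0.0009  0.143 ]
```

Call:
carry_out:
  motion: [-0.001,0.006,0.006,0.4,0,0,-1,-0.001,0.005,0.005,0,0,0,-1,0,0,0,0,0,0,-1,0,0,0,0,0,0,-1,0,0,0,0,0,0,-1]

```text
t: 33.0
tool_pos: [0.6555, -0.0009, 0.2529]
orientation: [-1.127, 1.335, -1.33]
force: [-1.0, 0.2, -1.4]
opening: 0.019
```

```bash
python3 - <<'E'
from h import *
go(.6575,-.002,.230)
crop("wrist",200,150,440,340,"w16.png")
E
```

```text
t 33.00 pos [ 0.6555 -0.0009  0.2529] open 0.0190 F [-1.   0.2 -1.4] T [-0.01 -0.06  0.06]
tooly [-0.0034  0.0011 -1.    ] yaw z -9.64 deg
fix rot (tool, deg) [ 0.2   0.   -0.03] q6 0.09
world d [ 0.002  -0.0011 -0.0229] tool d [0.0008 0.0229 0.0023]
```

View pics/w16.png

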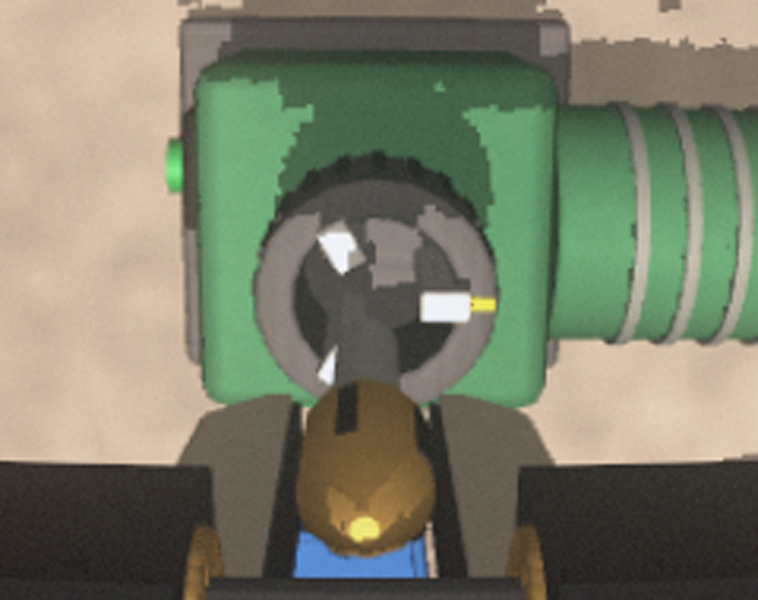

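Call:
carry_out:
  motion: [0.001,0.008,0.0025,0.2,0,0,-1,0,0.008,0.001,0,0,0,-1,0,0.002,0,0,0,0,-1,0,0,0,0,0,0,-1,0,0,0,0,0,0,-1]

```text
t: 33.55
tool_pos: [0.6588, -0.0026, 0.2334]
orientation: [-1.124, 1.332, -1.332]
force: [-0.4, -0.2, -0.7]
opening: 0.0193
```

```bash
python3 - <<'E'
from h import *
go(.6575,-.002,.220)
crop("wrist",200,150,440,340,"w17.png")
crop("scene",290,260,390,335,"s17.png")
E
```

```text
t 33.55 pos [ 0.6588 -0.0026  0.2334] open 0.0193 F [-0.4 -0.2 -0.7] T [-0.06 -0.02 -0.01]
tooly [ 6.e-04  4.e-04 -1.e+00] yaw z -9.64 deg
fix rot (tool, deg) [-0.03  0.   -0.03] q6 0.09
world d [-0.0013  0.0006 -0.0134] tool d [-0.0004  0.0134 -0.0014]
```

View pics/w17.png

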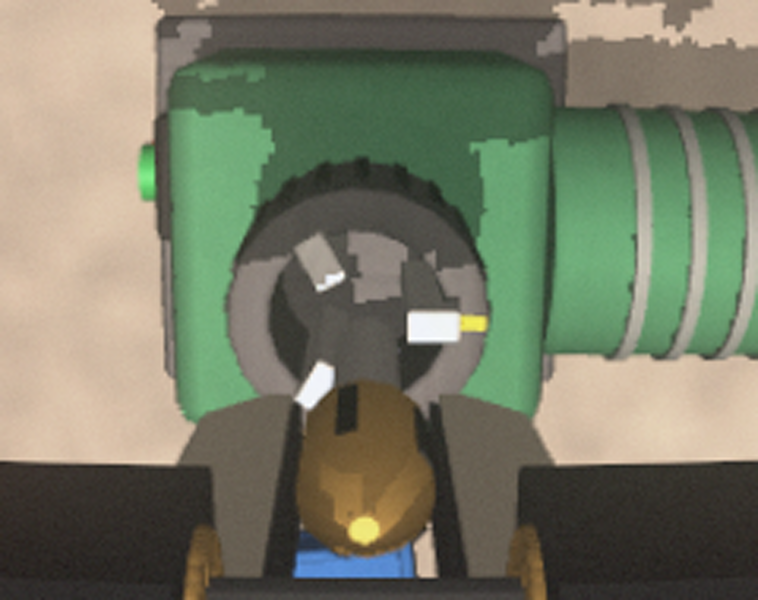

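View pics/s17.png

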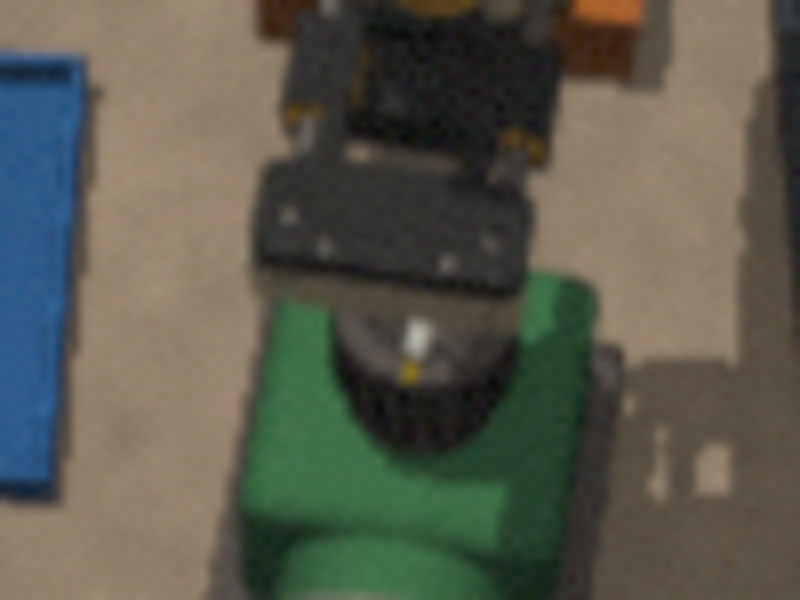

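Call:
carry_out:
  motion: [0,0.007,-0.0015,0,0,0,-1,0,0.007,0,0,0,0,-1,0,0.002,0,0,0,0,-1,0,0,0,0,0,0,-1,0,0,0,0,0,0,-1]

```text
t: 34.15
tool_pos: [0.6573, -0.0023, 0.2163]
orientation: [-1.124, 1.331, -1.332]
force: [1.1, -0.2, -1.2]
opening: 0.0197
```

```bash
python3 - <<'E'
from h import *
go(.6575,-.002,.200)
crop("wrist",200,150,440,340,"w18.png")
E
```

```text
t 34.15 pos [ 0.6573 -0.0023  0.2163] open 0.0197 F [ 1.1 -0.2 -1.2] T [-0.03 -0.07  0.02]
tooly [ 1.2e-03  4.0e-04 -1.0e+00] yaw z -9.63 deg
fix rot (tool, deg) [-0.06  0.   -0.03] q6 0.09
world d [ 0.0002  0.0003 -0.0163] tool d [-0.0003  0.0163  0.0001]
```

View pics/w18.png

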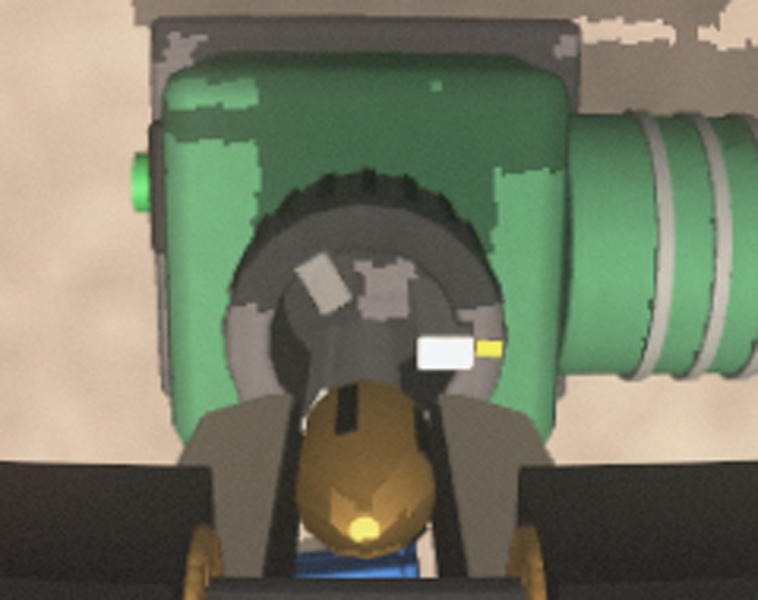

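Call:
carry_out:
  motion: [0,0.005,0,0,0,0,-1,0,0.006,0,0,0,0,-1,0,0.003,0,0,0,0,-1,0,0,0,0,0,0,-1,0,0,0,0,0,0,-1]

```text
t: 34.7
tool_pos: [0.6575, -0.0023, 0.2013]
orientation: [-1.123, 1.331, -1.332]
force: [-0.0, -0.2, -0.7]
opening: 0.0193
```

```bash
python3 - <<'E'
from h import *
go(.6575,-.002,.190)
E
```

```text
t 34.70 pos [ 0.6575 -0.0023  0.2013] open 0.0193 F [-0.  -0.2 -0.7] T [-0.03 -0.09 -0.05]
tooly [ 1.5e-03  3.0e-04 -1.0e+00] yaw z -9.64 deg
fix rot (tool, deg) [-0.08  0.   -0.03] q6 0.09
world d [-0.      0.0003 -0.0113] tool d [-0.0003  0.0113 -0.0001]
```

Call:
carry_out:
  motion: [0,0.006,0,0,0,0,-1,0,0.006,0,0,0,0,-1,0,0.004,0,0,0,0,-1,0,0,0,0,0,0,-1,0,0,0,0,0,0,-1]

```text
t: 35.2
tool_pos: [0.6575, -0.0023, 0.1837]
orientation: [-1.124, 1.331, -1.332]
force: [0.4, 0.7, -0.8]
opening: 0.0191
```

Call:
carry_out:
  motion: [0,0.004,0,0,0,0,-1,0,0.003,0,0,0,0,-1,0,0,0,0,0,0,-1,0,0,0,0,0,0,-1,0,0,0,0,0,0,-1]

```text
t: 35.7
tool_pos: [0.6576, -0.0023, 0.1764]
orientation: [-1.123, 1.331, -1.332]
force: [-0.2, 0.2, 0.4]
opening: 0.0191
```

```bash
python3 - <<'E'
from h import *
go(.6575,-.002,.174)
crop("wrist",200,150,440,340,"w19.png")
E
```

```text
t 35.70 pos [ 0.6576 -0.0023  0.1764] open 0.0191 F [-0.2  0.2  0.4] T [-0.08 -0.08 -0.06]
tooly [ 1.8e-03  3.0e-04 -1.0e+00] yaw z -9.64 deg
fix rot (tool, deg) [-0.1   0.   -0.04] q6 0.09
world d [-0.0001  0.0003 -0.0024] tool d [-0.0003  0.0024 -0.0002]
```

View pics/w19.png

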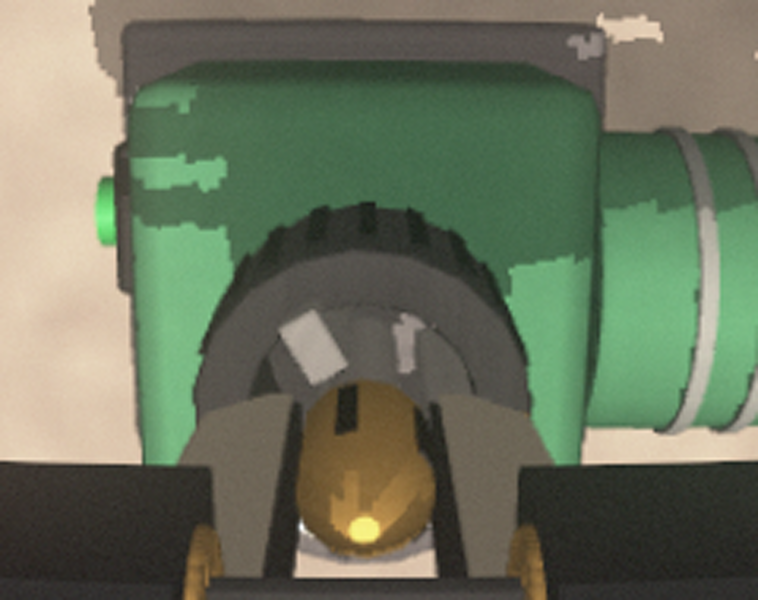

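Call:
carry_out:
  motion: [0,0.002,0,0,0,0,-1,0,0,0,0,0,0,-1,0,0,0,0,0,0,-1,0,0.002,0,0,0,0,-1,0,0,0,0,0,0,-1]

```text
t: 36.25
tool_pos: [0.6596, -0.0024, 0.1763]
orientation: [-1.119, 1.326, -1.335]
force: [0.0, 0.0, -0.9]
opening: 0.0189
```

Call:
carry_out:
  motion: [0,0.002,0,0,0,0,-1,0,0,0,0,0,0,-1,0,0,0,0,0,0,-1,0,0,0,0,0,0,-1,0,0,0,0,0,0,-1]

```text
t: 36.75
tool_pos: [0.6605, -0.0024, 0.1761]
orientation: [-1.117, 1.324, -1.336]
force: [-1.2, -0.2, 2.0]
opening: 0.0189
```

```bash
python3 - <<'E'
from h import *
go(.6575,-.002,.176)
E
```

```text
t 36.75 pos [ 0.6605 -0.0024  0.1761] open 0.0189 F [-1.2 -0.2  2. ] T [0.02 0.1  0.03]
tooly [ 1.060e-02 -3.000e-04 -9.999e-01] yaw z -9.63 deg
fix rot (tool, deg) [-0.6   0.   -0.09] q6 0.09
world d [-0.003   0.0004 -0.0001] tool d [ 0.0001  0.0001 -0.0031]
```

Call:
carry_out:
  motion: [0,-0.001,-0.003,-0.6,0,0,-1,0,0,0,0,0,0,-1,0,0,0,0,0,0,-1,0,0,0,0,0,0,-1,0,0,0,0,0,0,-1]

```text
t: 37.25
tool_pos: [0.6569, -0.0019, 0.1761]
orientation: [-1.126, 1.334, -1.33]
force: [-0.5, 0.1, 0.8]
opening: 0.0194
```

```bash
python3 - <<'E'
from h import *
go(.6575,-.002,.176)
E
```

```text
t 37.25 pos [ 0.6569 -0.0019  0.1761] open 0.0194 F [-0.5  0.1  0.8] T [-0.   -0.05 -0.05]
tooly [-0.0022  0.0017 -1.    ] yaw z -9.63 deg
fix rot (tool, deg) [ 0.14  0.   -0.08] q6 0.09
world d [ 0.0006 -0.0001 -0.0001] tool d [0.     0.0001 0.0006]
```

Call:
carry_out:
  motion: [0,0,0,0,0,0,-0.5,0,0,0,0,0,0,-0.4,0,0,0,0,0,0,-0.2,0,0,0,0,0,0,-0.1,0,0,0,0,0,0,0]

```text
t: 37.75
tool_pos: [0.6566, -0.0019, 0.1756]
orientation: [-1.126, 1.335, -1.329]
force: [0.2, 0.4, -0.6]
opening: 0.0448
```

Call:
carry_out:
  motion: [0,-0.015,0,0,0,0,0,0,-0.03,0,0,0,0,0,0,-0.035,0,0,0,0,0,0,-0.02,0,0,0,0,0,0,0,0,0,0,0,0]

```text
t: 38.25
tool_pos: [0.6562, -0.002, 0.282]
orientation: [-1.127, 1.336, -1.329]
force: [0.3, -0.3, -0.2]
opening: 0.0467
```

```bash
python3 - <<'E'
from h import *
go(.6575,-.002,.176)
import pickle; m=imaging.camera_model("wrist"); pickle.dump(m,open("w20.pkl","wb"))
crop("wrist",200,150,440,340,"w20.png")
crop("scene",290,260,390,335,"s20.png")
E
```

```text
t 38.25 pos [ 0.6562 -0.002   0.282 ] open 0.0467 F [ 0.3 -0.3 -0.2] T [-0.05 -0.1  -0.02]
tooly [-0.0037  0.0018 -1.    ] yaw z -9.64 deg
fix rot (tool, deg) [ 0.23  0.   -0.07] q6 0.09
world d [ 0.0013 -0.     -0.106 ] tool d [-1.00e-04  1.06e-01  1.70e-03]
```

View pics/w20.png

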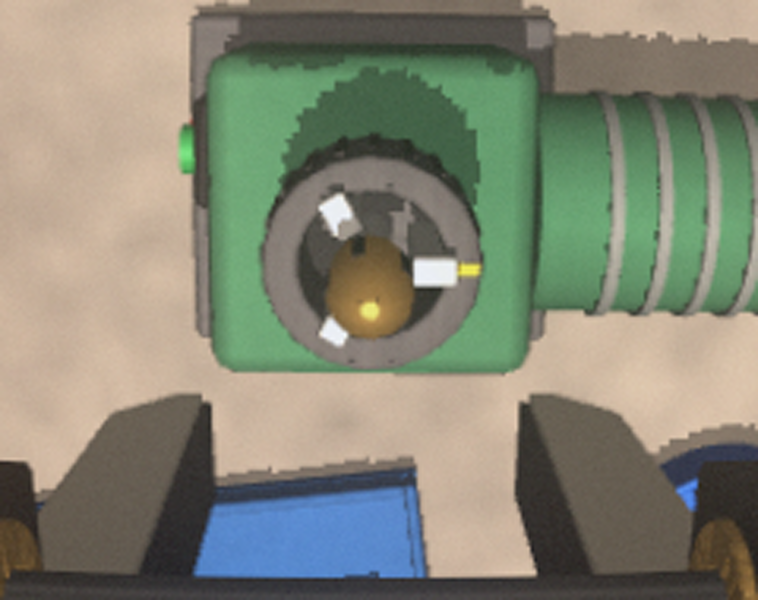

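View pics/s20.png

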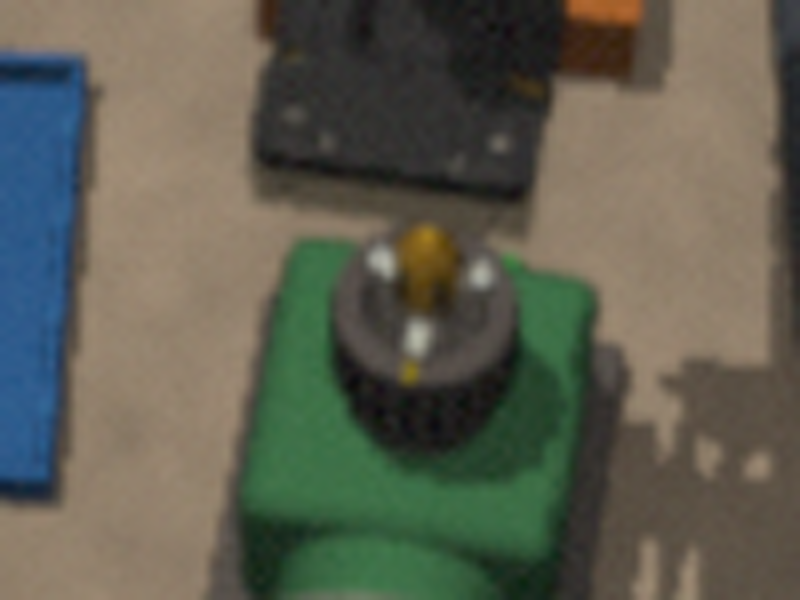

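Call:
carry_out:
  motion: [0,0,0,0,-8.5,0,1,0,0,0,0,-8.5,0,1,0,0,0,0,-8.5,0,1,0,0,0,0,-8.5,0,1,0,0,0,0,-8.5,0,1]

```text
t: 38.85
tool_pos: [0.6514, -0.0016, 0.2678]
orientation: [-1.438, 0.786, -0.752]
force: [0.6, -1.0, -0.1]
opening: 0.082
```

Call:
carry_out:
  motion: [0,0,0,0,-8.5,0,1,0,0,0,0,-8.5,0,1,0,0,0,0,-8.5,0,1,0,0,0,0,-8.5,0,1,0,0,0,0,-8.5,0,1]

```text
t: 39.35
tool_pos: [0.6464, -0.0012, 0.2551]
orientation: [-1.563, 0.216, -0.154]
force: [0.2, 0.7, 0.2]
opening: 0.0933
```

Call:
carry_out:
  motion: [0,0,0,0,-8.5,0,1,0,0,0,0,-8.5,0,1,0,0,0,0,-8.5,0,1,0,0,0,0,-8.5,0,1,0,0,0,0,-8.5,0,1]

```text
t: 39.85
tool_pos: [0.6412, -0.0008, 0.2425]
orientation: [-1.512, -0.36, 0.443]
force: [0.5, 0.2, 1.1]
opening: 0.093
```

Call:
carry_out:
  motion: [0,0,0,0,-8.5,0,1,0,0,0,0,-8.5,0,1,0,0,0,0,0,0,1,0,0,0,0,0,0,1,0,0,0,0,0,0,1]

```text
t: 40.35
tool_pos: [0.6368, -0.0004, 0.2325]
orientation: [-1.441, -0.579, 0.678]
force: [-0.4, 0.3, -0.4]
opening: 0.0929
```

```bash
python3 - <<'E'
from h import *
import pickle
print(onz("wrist",(200+372/3.158, 150+261/3.158),.144,pickle.load(open("w20.pkl","rb"))))
go(.6575,-.002,.2)
m=imaging.camera_model("wrist"); pickle.dump(m,open("w21.pkl","wb"))
crop("wrist",0,0,640,480,"w21.png")
E
```

```text
[ 0.65774883 -0.00132087  0.144     ]
t 40.35 pos [ 6.368e-01 -4.000e-04  2.325e-01] open 0.0929 F [-0.4  0.3 -0.4] T [ 0.14 -0.12  0.03]
tooly [-0.0704  0.0074 -0.9975] yaw z 136.27 deg
fix rot (tool, deg) [-3.21  0.   -2.48] q6 -2.46
world d [ 0.0207 -0.0016 -0.0325] tool d [ 0.0145  0.031  -0.0178]
```

View pics/w21.png

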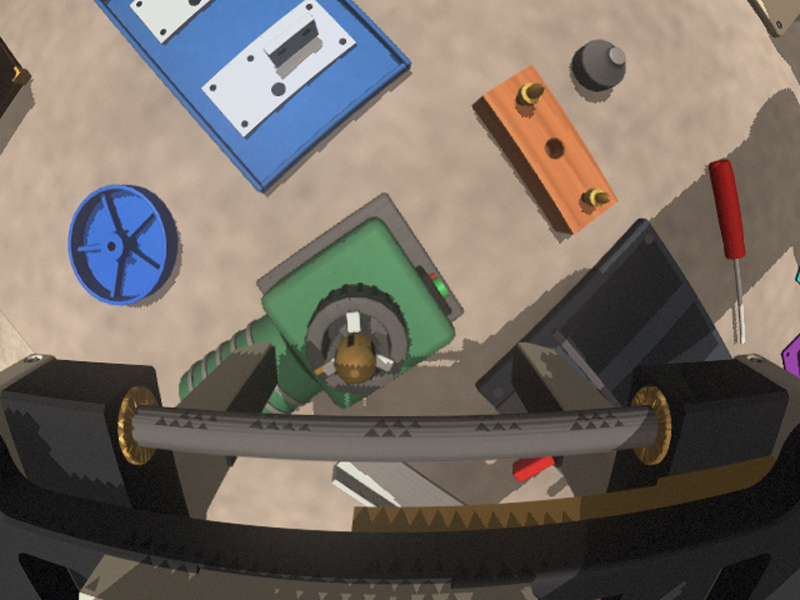

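Call:
carry_out:
  motion: [0.008,0.005,-0.01,-1.6,0,-1.2,1,0.008,0.005,-0.008,-1.6,0,-1.2,1,0,0,0,0,0,0,1,0,0,0,0,0,0,1,0,0,0,0,0,0,1]

```text
t: 40.9
tool_pos: [0.6603, -0.0013, 0.2209]
orientation: [-1.479, -0.624, 0.627]
force: [0.7, 0.1, -0.2]
opening: 0.0929
```

```bash
python3 - <<'E'
from h import *
go(.6577,-.0015,.2)
E
```

```text
t 40.90 pos [ 0.6603 -0.0013  0.2209] open 0.0929 F [ 0.7  0.1 -0.2] T [ 0.09 -0.18  0.  ]
tooly [-0.0013 -0.001  -1.    ] yaw z 135.87 deg
fix rot (tool, deg) [-0.01  0.   -0.09] q6 -2.45
world d [-0.0026 -0.0002 -0.0209] tool d [-0.0019  0.0209  0.0017]
```

Call:
carry_out:
  motion: [-0.002,0.02,0.002,0,0,0,1,0,0.025,0,0,0,0,1,0,0.015,0,0,0,0,1,0,0,0,0,0,0,1,0,0,0,0,0,0,1]

```text
t: 41.4
tool_pos: [0.658, -0.0017, 0.1625]
orientation: [-1.48, -0.624, 0.624]
force: [0.0, 0.3, 0.8]
opening: 0.0929
```

```bash
python3 - <<'E'
from h import *
go(.6577,-.0015,.137)
E
```

```text
t 41.40 pos [ 0.658  -0.0017  0.1625] open 0.0929 F [0.  0.3 0.8] T [ 0.09 -0.1   0.01]
tooly [ 7.0e-04 -1.1e-03 -1.0e+00] yaw z 135.75 deg
fix rot (tool, deg) [ 0.07  0.   -0.02] q6 -2.45
world d [-0.0003  0.0002 -0.0255] tool d [-0.0001  0.0255  0.0004]
```

Call:
carry_out:
  motion: [0,0.012,0,0,0,0,1,0,0.01,0,0,0,0,1,0,0.002,0,0,0,0,0.6,0,0,0,0,0,0,0.4,0,0,0,0,0,0,0.4]
  squeeze: 45

```text
t: 41.9
tool_pos: [0.6595, -0.0018, 0.1394]
orientation: [-1.482, -0.627, 0.622]
force: [-0.5, -0.5, -0.1]
opening: 0.0736
```

```bash
python3 - <<'E'
from h import *
go(.6577,-.0015,.137)
E
```

```text
t 41.90 pos [ 0.6595 -0.0018  0.1394] open 0.0736 F [-0.5 -0.5 -0.1] T [ 0.13 -0.12  0.02]
tooly [ 0.0041 -0.0014 -1.    ] yaw z 135.75 deg
fix rot (tool, deg) [ 0.22 -0.    0.11] q6 -2.45
world d [-0.0018  0.0003 -0.0024] tool d [-0.0011  0.0024  0.0015]
```

Call:
carry_out:
  motion: [-0.001,0.002,0.001,0.2,0,0.1,0.4,0,0,0,0,0,0,-0.5,0,0,0,0,0,0,-0.5,0,0,0,0,0,0,-0.5,0,0,0,0,0,0,-0.5]

```text
t: 42.4
tool_pos: [0.6578, -0.0011, 0.1381]
orientation: [-1.478, -0.624, 0.624]
force: [0.2, 0.1, -0.8]
opening: 0.0545
```

```bash
python3 - <<'E'
from h import *
go(.6577,-.0015,.137)
E
```

```text
t 42.40 pos [ 0.6578 -0.0011  0.1381] open 0.0545 F [ 0.2  0.1 -0.8] T [ 0.18 -0.09 -0.12]
tooly [-4.0e-04  1.1e-03 -1.0e+00] yaw z 135.75 deg
fix rot (tool, deg) [-0.06  0.    0.03] q6 -2.45
world d [-0.0001 -0.0004 -0.0011] tool d [-0.0003  0.0011 -0.0002]
```

Call:
carry_out:
  motion: [0,0,0,0,4,0,-1,0,0,0,0,6,0,-1,0,0,0,0,6,0,-1,0,0,0,0,6,0,-1,0,0,0,0,6,0,-1]

```text
t: 42.9
tool_pos: [0.6579, -0.0013, 0.1381]
orientation: [-1.558, -0.232, 0.232]
force: [-0.7, 0.6, -1.1]
opening: 0.0547
```

```bash
python3 - <<'E'
from h import *
go(.6577,-.0015,.137)
E
```

```text
t 42.90 pos [ 0.6579 -0.0013  0.1381] open 0.0547 F [-0.7  0.6 -1.1] T [ 0.2  -0.03  0.24]
tooly [-2.e-04  4.e-04 -1.e+00] yaw z 106.91 deg
fix rot (tool, deg) [-0.03  0.   -0.  ] q6 -1.95
world d [-0.0002 -0.0002 -0.0011] tool d [-0.0002  0.0011 -0.0002]
```

Call:
carry_out:
  motion: [0,0,0,0,8,0,-1,0,0,0,0,8,0,-1,0,0,0,0,8,0,-1,0,0,0,0,8,0,-1,0,0,0,0,8,0,-1]

```text
t: 43.4
tool_pos: [0.6579, -0.0016, 0.1381]
orientation: [-1.545, 0.337, -0.337]
force: [-1.0, 0.1, 0.5]
opening: 0.0546
```

```bash
python3 - <<'E'
from h import *
go(.6577,-.0015,.137)
crop("wrist",0,0,640,480,"w22.png")
E
```

```text
t 43.40 pos [ 0.6579 -0.0016  0.1381] open 0.0546 F [-1.   0.1  0.5] T [ 0.22 -0.07  0.29]
tooly [-2.e-04 -1.e-04 -1.e+00] yaw z 65.39 deg
fix rot (tool, deg) [ 0.01  0.   -0.01] q6 -1.22
world d [-0.0002  0.0001 -0.0011] tool d [-0.0002  0.0011 -0.    ]
```

View pics/w22.png

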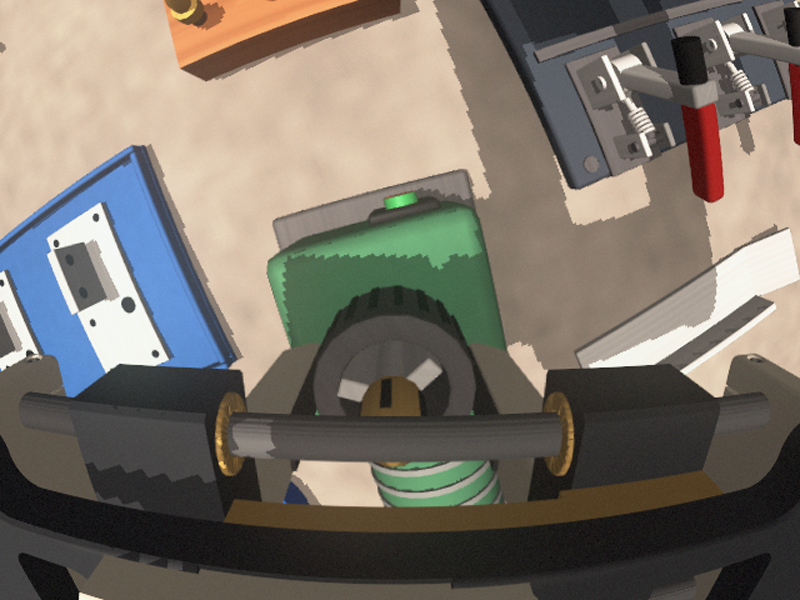

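Call:
carry_out:
  motion: [0,0,0,0,8,0,-1,0,0,0,0,8,0,-1,0,0,0,0,7,0,-1,0,0,0,0,5,0,-1,0,0,0,0,4,0,-1]

```text
t: 43.95
tool_pos: [0.6577, -0.0018, 0.1381]
orientation: [-1.428, 0.778, -0.777]
force: [-1.1, 0.2, -0.7]
opening: 0.0545
```

```bash
python3 - <<'E'
from h import *
go(.6577,-.0015,.137)
E
```

```text
t 43.95 pos [ 0.6577 -0.0018  0.1381] open 0.0545 F [-1.1  0.2 -0.7] T [ 0.19 -0.19  0.24]
tooly [-4.e-04 -3.e-04 -1.e+00] yaw z 32.85 deg
fix rot (tool, deg) [ 0.03 -0.    0.  ] q6 -0.65
world d [-0.      0.0003 -0.0011] tool d [-0.0003  0.0011  0.0001]
```

103° so far; torque still friction only. Continue to the stop.

Call:
carry_out:
  motion: [0,0,0,0,4,0,-1,0,0,0,0,4,0,-1,0,0,0,0,4,0,-1,0,0,0,0,4,0,-1,0,0,0,0,4,0,-1]

```text
t: 44.45
tool_pos: [0.6576, -0.0019, 0.1381]
orientation: [-1.309, 1.04, -1.04]
force: [-1.1, -3.1, -1.1]
opening: 0.0543
```

```bash
python3 - <<'E'
from h import *
go(.6577,-.0015,.137)
E
```

```text
t 44.45 pos [ 0.6576 -0.0019  0.1381] open 0.0543 F [-1.1 -3.1 -1.1] T [-0.89 -0.44  1.23]
tooly [-6.e-04 -7.e-04 -1.e+00] yaw z 13.05 deg
fix rot (tool, deg) [ 0.04 -0.    0.03] q6 -0.31
world d [ 0.0001  0.0004 -0.0011] tool d [-0.0004  0.0011  0.0002]
```

Call:
carry_out:
  motion: [0,0,0,0,3,0,-1,0,0,0,0,3,0,-1,0,0,0,0,3,0,-1,0,0,0,0,0,0,-1,0,0,0,0,0,0,-1]

```text
t: 44.95
tool_pos: [0.658, -0.0053, 0.1382]
orientation: [-1.255, 1.141, -1.151]
force: [-0.8, -1.3, -0.6]
opening: 0.0546
```

```bash
python3 - <<'E'
from h import *
go(.6577,-.0015,.137)
E
```

```text
t 44.95 pos [ 0.658  -0.0053  0.1382] open 0.0546 F [-0.8 -1.3 -0.6] T [-0.09 -0.17  0.93]
tooly [ 5.0e-04 -8.2e-03 -1.0e+00] yaw z 4.95 deg
fix rot (tool, deg) [ 0.01 -0.    0.47] q6 -0.17
world d [-0.0003  0.0038 -0.0012] tool d [-0.0038  0.0012  0.0001]
```

Call:
carry_out:
  motion: [0,0,0,0,0,0,1,0,0,0,0,0,0,1,0,0,0,0,0,0,1,0,0,0,0,0,0,1,0,0,0,0,0,0,1]

```text
t: 45.45
tool_pos: [0.6586, -0.005, 0.1389]
orientation: [-1.254, 1.139, -1.15]
force: [0.2, -0.1, 0.6]
opening: 0.0897
```

Call:
carry_out:
  motion: [0,-0.015,0,0,0,0,1,0,-0.03,0,0,0,0,1,0,-0.04,0,0,0,0,1,0,-0.04,0,0,0,0,1,0,-0.01,0,0,0,0,1]

```text
t: 45.95
tool_pos: [0.6565, -0.0038, 0.2793]
orientation: [-1.257, 1.143, -1.147]
force: [1.0, 0.1, 1.6]
opening: 0.0926
```

```bash
python3 - <<'E'
from h import *
tilt()
crop("wrist",160,120,480,360,"w23.png")
crop("top",100,90,480,375,"t23.png")
crop("scene",190,200,510,400,"s23.png")
E
```

```text
t 45.95 pos [ 0.6565 -0.0038  0.2793] open 0.0926 F [1.  0.1 1.6] T [-0.02 -0.09 -0.06]
tooly [-0.0028 -0.0065 -1.    ] yaw z 5.10 deg
fix rot (tool, deg) [ 0.19 -0.    0.36] q6 -0.17
```

View pics/w23.png

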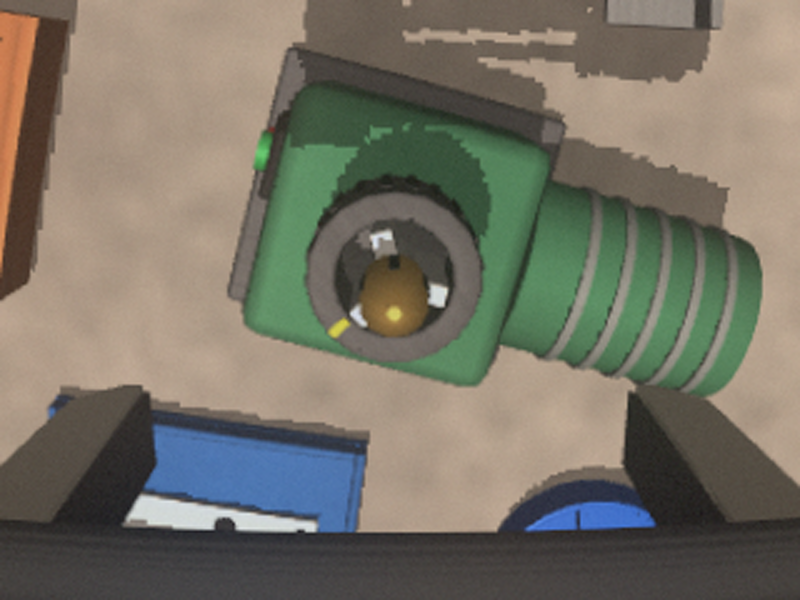

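View pics/s23.png

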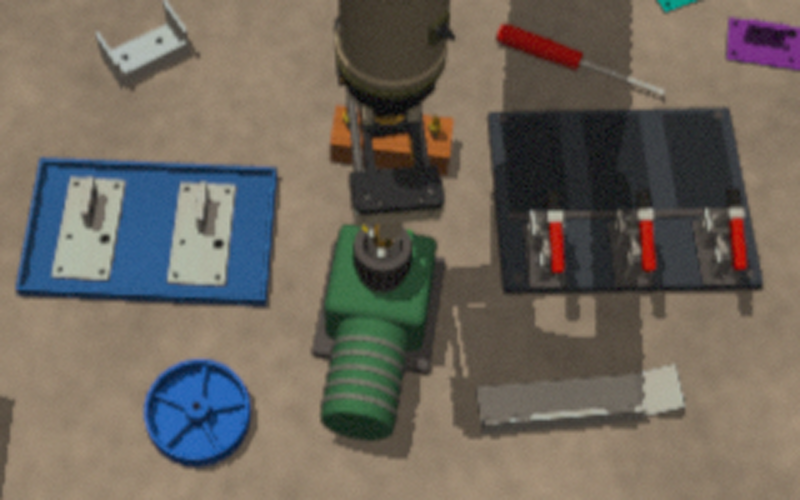

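```bash
python3 - <<'E'
from h import *
import pickle
m=imaging.camera_model("wrist"); pickle.dump(m,open("w23.pkl","wb"))
f=lambda x,y:(160+x/2.5,120+y/2.5)
g=lambda x,y:(200+x/3.158,150+y/3.158)
m20=pickle.load(open("w20.pkl","rb"))
z=.144
c=onz("wrist",f(395,273),z,m); k=onz("wrist",f(339,328),z,m)
c0=onz("wrist",g(372,260),z,m20); k0=onz("wrist",g(470,270),z,m20)
print(c,k,c0,k0)
cc=np.array([.6577,-.0017])
a=np.degrees(np.arctan2(*(k-c)[1::-1])); a0=np.degrees(np.arctan2(*(k0-c0)[1::-1])); print(a0,a,a0-a, np.linalg.norm((k-c)[:2]),np.linalg.norm((k0-c0)[:2]))
# bit tip expected
print((proj("wrist",[[.6577,-.0017,.185],[.6577,-.0017,.152]],m)-[160,120])*2.5)
E
python3 - <<'E'
import cv2
im=cv2.imread("pics/w23.png")[170:380,290:500]
cv2.imwrite("pics/w23c.png",cv2.resize(im,None,fx=2.8,fy=2.8,interpolation=cv2.INTER_CUBIC))
E
```

```text
[0.65520791 0.00120297 0.144     ] [ 0.63946916 -0.01782647  0.144     ] [ 0.65779155 -0.00106753  0.144     ] [ 0.68163808 -0.00769836  0.144     ]
-15.539268112208806 -129.59325625031738 114.05398813810858 0.024694693869441568 0.024751262587645567
[[402.85437151 319.74144151]
 [402.35881864 289.27658982]]
```

View pics/w23c.png

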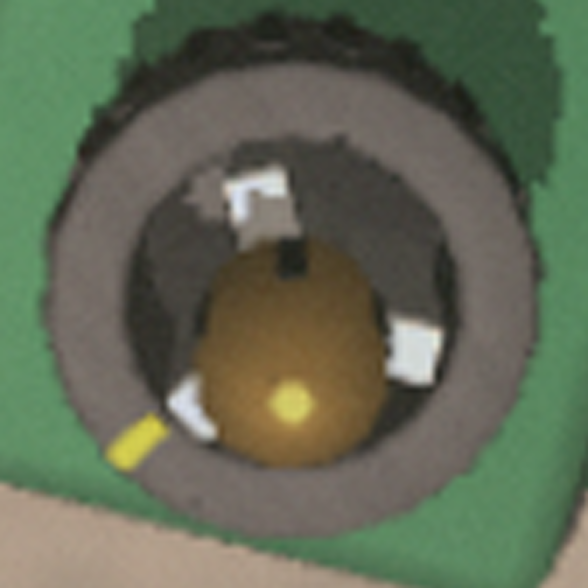

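```bash
python3 - <<'E'
from h import *
import pickle
m=pickle.load(open("w23.pkl","rb"));m20=pickle.load(open("w20.pkl","rb"))
f=lambda x,y:(160+(290+x/2.8)/2.5,120+(170+y/2.8)/2.5)
g=lambda x,y:(200+x/3.158,150+y/3.158)
c=onz("wrist",f(292,300),.144,m)
for p in((415,350),(260,190),(190,408)):
    q=onz("wrist",f(*p),.150,m); d=q-c; print("now",np.degrees(np.arctan2(d[1],d[0])),np.hypot(*d[:2]))
k=onz("wrist",f(137,442),.144,m)-c; print("mark",np.degrees(np.arctan2(k[1],k[0])),c)
c0=onz("wrist",g(372,260),.144,m20)
for p in((435,272),(338,214),(333,332)):
    q=onz("wrist",g(*p),.150,m20); d=q-c0; print("before",np.degrees(np.arctan2(d[1],d[0])),np.hypot(*d[:2]))
k=onz("wrist",g(470,270),.144,m20)-c0; print("mark0",np.degrees(np.arctan2(k[1],k[0])))
# housing/barrel yaw from top image: base plate edges
for p in((112,388),(278,418),(312,248)): print(onz("top",(270+p[0]/3.8,100+p[1]/3.8),0.0).round(4))
E
```

```text
now -11.958883057747174 0.01384516998446626
now 109.24194526353841 0.013793705949108608
now -130.94877826840812 0.015251440198292488
mark -131.55483280404894 [ 6.55107574e-01 -1.11576584e-04  1.44000000e-01]
before -15.5475553117434 0.015552324631580943
before 113.09472880372397 0.015304255422176664
before -129.3324353305018 0.0195685287246001
mark0 -15.539268112208806
[0.6021 0.0659 0.    ]
[ 0.5843 -0.0499  0.    ]
[ 0.7093 -0.0706  0.    ]
```

Call:
carry_out:
  motion: [0,0.03,0,0.2,0,0.3,1,0,0.03,0,0,0,0,1,0,0.025,0,0,0,0,1,0,0.015,0,0,0,0,1,0,0,0,0,0,0,1]

```text
t: 46.6
tool_pos: [0.6489, -0.0036, 0.1595]
orientation: [-1.263, 1.158, -1.133]
force: [-0.1, 0.5, -1.0]
opening: 0.0927
```

```bash
python3 - <<'E'
from h import *
go(.6577,-.0018,.138)
E
```

```text
t 46.60 pos [ 0.6489 -0.0036  0.1595] open 0.0927 F [-0.1  0.5 -1. ] T [-0.08 -0.05 -0.02]
tooly [-1.940e-02  9.000e-04 -9.998e-01] yaw z 5.09 deg
fix rot (tool, deg) [ 1.11  0.   -0.15] q6 -0.17
world d [ 0.0088  0.0018 -0.0215] tool d [-0.0009  0.0213  0.0094]
```

Call:
carry_out:
  motion: [-0.001,0.005,0.009,1.1,0,-0.1,1,0,0.01,0.001,0,0,0,1,0,0.005,0,0,0,0,0.6,0,0,0,0,0,0,0.4,0,0,0,0,0,0,0.4]

```text
t: 47.1
tool_pos: [0.6606, -0.0015, 0.1394]
orientation: [-1.247, 1.141, -1.145]
force: [-0.3, 0.6, 0.1]
opening: 0.0736
```

```bash
python3 - <<'E'
from h import *
go(.6577,-.0018,.138)
E
```

```text
t 47.10 pos [ 0.6606 -0.0015  0.1394] open 0.0736 F [-0.3  0.6  0.1] T [ 0.02 -0.13  0.03]
tooly [ 3.5e-03  7.0e-04 -1.0e+00] yaw z 5.10 deg
fix rot (tool, deg) [-0.2   0.   -0.02] q6 -0.17
world d [-0.0029 -0.0003 -0.0014] tool d [ 0.0001  0.0014 -0.0029]
```

Call:
carry_out:
  motion: [0,0,-0.003,-0.2,0,0,0.4,0,0,0,0,0,0,-0.5,0,0,0,0,0,0,-0.5,0,0,0,0,0,0,-0.5,0,0,0,0,0,0,-0.5]

```text
t: 47.6
tool_pos: [0.6575, -0.0019, 0.1412]
orientation: [-1.25, 1.142, -1.143]
force: [-0.4, -0.3, -2.0]
opening: 0.0548
```

Call:
carry_out:
  motion: [0,0,0,0,2,0,-0.5,0,0,0,0,2,0,-0.5,0,0,0,0,2,0,-0.5,0,0,0,0,0,0,-0.5,0,0,0,0,0,0,-0.5]

```text
t: 48.1
tool_pos: [0.6575, 0.0004, 0.1413]
orientation: [-1.205, 1.214, -1.214]
force: [0.5, -0.7, -0.6]
opening: 0.0552
```

```bash
python3 - <<'E'
from h import *
go(.6577,-.0018,.138)
E
```

```text
t 48.10 pos [6.575e-01 4.000e-04 1.413e-01] open 0.0552 F [ 0.5 -0.7 -0.6] T [-0.1   0.26  1.38]
tooly [ 6.e-04  5.e-04 -1.e+00] yaw z -0.41 deg
fix rot (tool, deg) [-0.03  0.   -0.03] q6 -0.07
world d [ 0.0002 -0.0022 -0.0033] tool d [0.0022 0.0033 0.0002]
```

Call:
carry_out:
  motion: [0,0,0,0,0,0,1,0,0,0,0,0,0,1,0,0,0,0,0,0,1,0,0,0,0,0,0,1,0,0,0,0,0,0,1]

```text
t: 48.6
tool_pos: [0.6582, -0.0003, 0.1421]
orientation: [-1.202, 1.215, -1.217]
force: [-0.3, 0.0, 0.0]
opening: 0.0903
```

Call:
carry_out:
  motion: [0,-0.015,0,0,0,0,1,0,-0.03,0,0,0,0,1,0,-0.04,0,0,0,0,1,0,-0.04,0,0,0,0,1,0,-0.01,0,0,0,0,1]

```text
t: 49.1
tool_pos: [0.656, -0.0005, 0.2826]
orientation: [-1.205, 1.219, -1.215]
force: [0.3, 0.1, -0.0]
opening: 0.0928
```

Call:
carry_out:
  motion: [0,-0.01,-0.03,0,0,0,1,0,-0.01,-0.04,0,0,0,1,0,-0.01,-0.045,0,0,0,1,0,0,-0.045,0,0,0,1,0,0,0,0,0,0,1]

```text
t: 49.6
tool_pos: [0.491, 0.0011, 0.3157]
orientation: [-1.203, 1.217, -1.216]
force: [0.7, -0.1, -0.9]
opening: 0.0931
```

```bash
python3 - <<'E'
from h import *
s,r=tilt(); print(s["dq"].round(3))
crop("wrist",0,0,640,480,"w24.png")
crop("top",100,90,480,375,"t24.png")
crop("scene",270,240,510,390,"s24.png")
E
```

```text
t 49.60 pos [0.491  0.0011 0.3157] open 0.0931 F [ 0.7 -0.1 -0.9] T [-0.1  -0.15 -0.01]
tooly [ 3.0e-04  1.2e-03 -1.0e+00] yaw z -0.62 deg
fix rot (tool, deg) [-0.02  0.   -0.07] q6 -0.09
[-0.001  0.045 -0.099  0.002 -0.04   0.007]
```

View pics/w24.png

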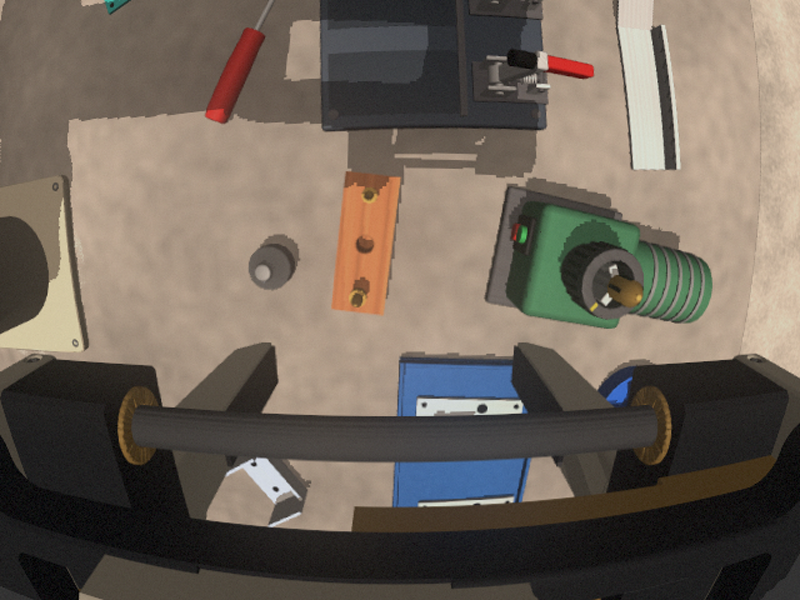

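View pics/s24.png

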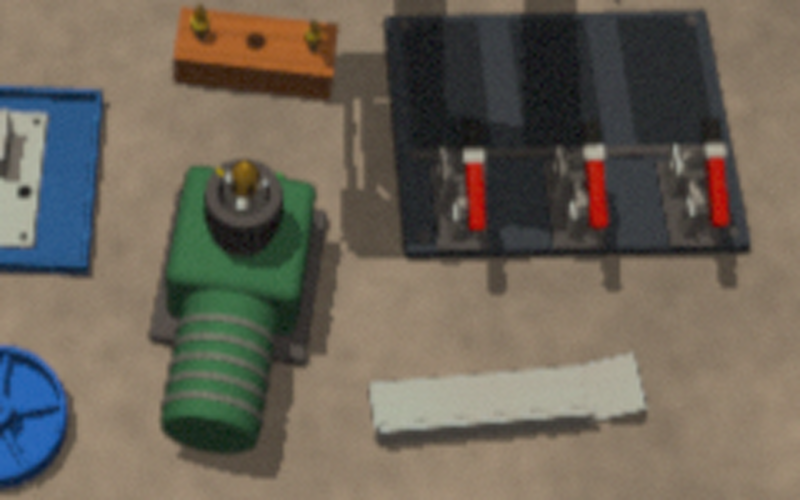

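View pics/t24.png

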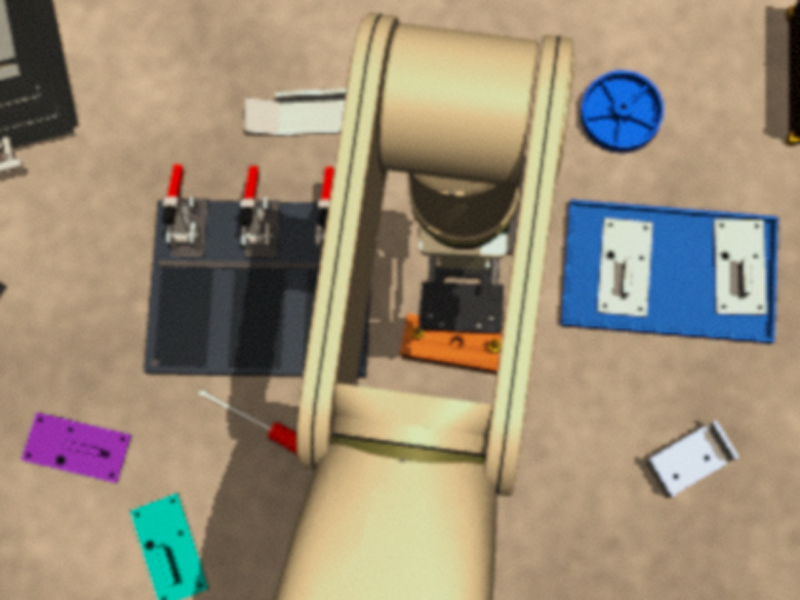

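Call:
carry_out:
  motion: [0.04,0,0,0,0,0,1,0.045,0,0,0,0,0,1,0.045,0,0,0,0,0,1,0.03,0,0,0,0,0,1,0,0,0,0,0,0,1]

```text
t: 50.25
tool_pos: [0.5013, -0.1653, 0.3169]
orientation: [-1.201, 1.209, -1.216]
force: [-0.3, 0.6, 0.2]
opening: 0.093
```

```bash
python3 - <<'E'
from h import *
s,r=tilt()
import pickle; m=imaging.camera_model("wrist"); pickle.dump(m,open("w25.pkl","wb"))
crop("wrist",0,0,640,480,"w25.png")
crop("top",360,180,480,260,"t25.png")
crop("scene",190,255,310,330,"s25.png")
E
```

```text
t 50.25 pos [ 0.5013 -0.1653  0.3169] open 0.0930 F [-0.3  0.6  0.2] T [-0.04 -0.09  0.02]
tooly [ 0.0065  0.0011 -1.    ] yaw z -0.33 deg
fix rot (tool, deg) [-0.37  0.   -0.07] q6 -0.41
```

View pics/t25.png

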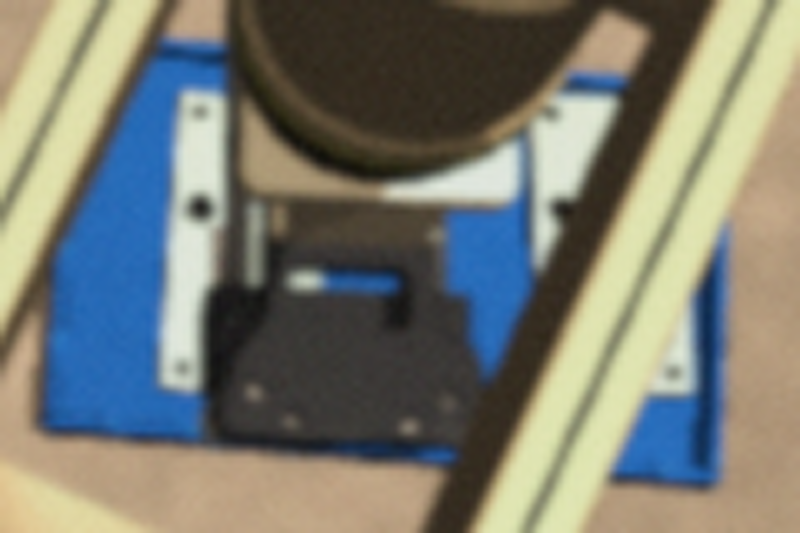

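View pics/s25.png

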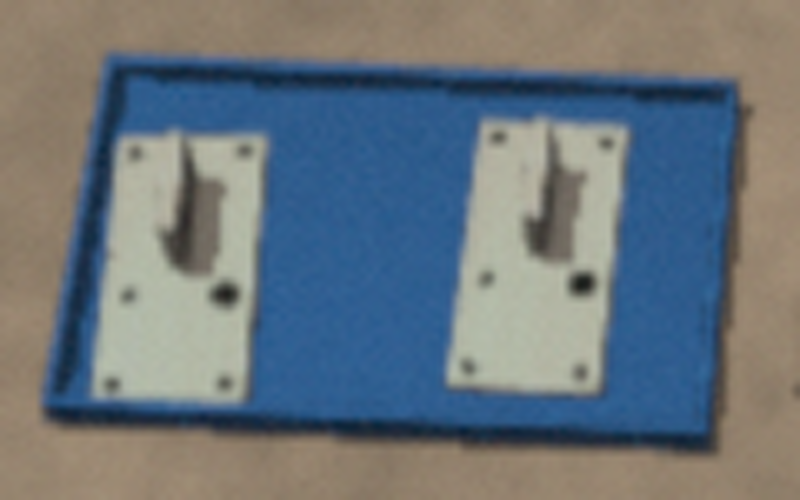

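View pics/w25.png

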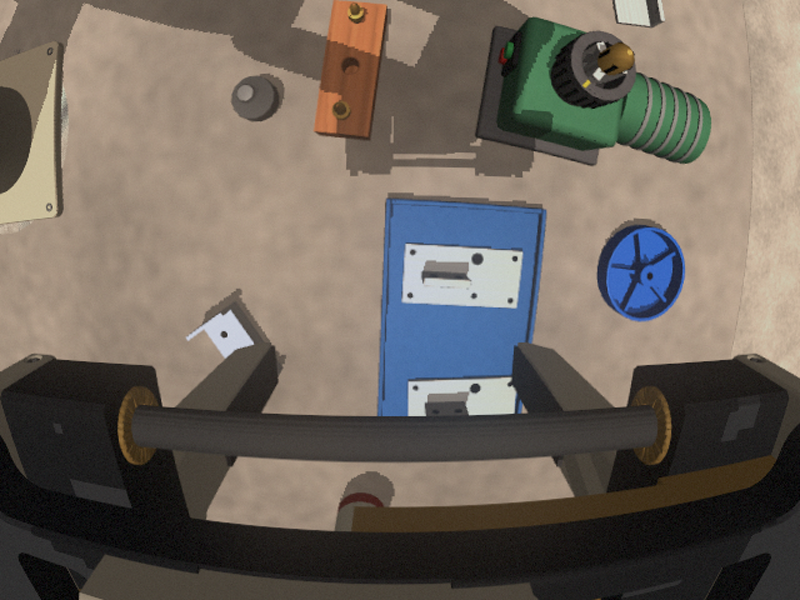

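Call:
carry_out:
  motion: [0.04,0,0.01,0,0,0,1,0.045,0,0.01,0,0,0,1,0.045,0,0.01,0,0,0,1,0.045,0,0,0,0,0,1,0.03,0,0,0,0,0,1]

```text
t: 50.9
tool_pos: [0.5391, -0.3615, 0.3173]
orientation: [-1.205, 1.193, -1.199]
force: [-0.2, 0.3, 1.1]
opening: 0.0933
```

Call:
carry_out:
  motion: [0,0,0,0,0,0,1,0,0,0,0,0,0,1,0,0,0,0,0,0,1,0,0,0,0,0,0,1,0,0,0,0,0,0,1]

```text
t: 51.4
tool_pos: [0.542, -0.3579, 0.3161]
orientation: [-1.206, 1.192, -1.194]
force: [-0.5, -0.5, 0.2]
opening: 0.0928
```

```bash
python3 - <<'E'
from h import *
s,r=tilt()
import pickle; m=imaging.camera_model("wrist"); pickle.dump(m,open("w26.pkl","wb"))
crop("wrist",280,100,480,250,"w26.png")
for c in((463.4,195.5),): print(onz("top",c,.010))
for x,y in((765,222),(764,313),(716,220),(714,312)): print(onz("top",(100+x*.475,90+y*.475),.010).round(4))
crop("top",360,180,480,260,"t26.png")
E
```

```text
t 51.40 pos [ 0.542  -0.3579  0.3161] open 0.0928 F [-0.5 -0.5  0.2] T [-0.09 -0.08  0.  ]
tooly [ 0.0092  0.0073 -0.9999] yaw z 1.08 deg
fix rot (tool, deg) [-0.53  0.   -0.41] q6 -0.69
[ 0.63129536 -0.36402745  0.01      ]
[ 0.6314 -0.364   0.01  ]
[ 0.5151 -0.3601  0.01  ]
[ 0.632 -0.303  0.01 ]
[ 0.5143 -0.299   0.01  ]
```

View pics/w26.png

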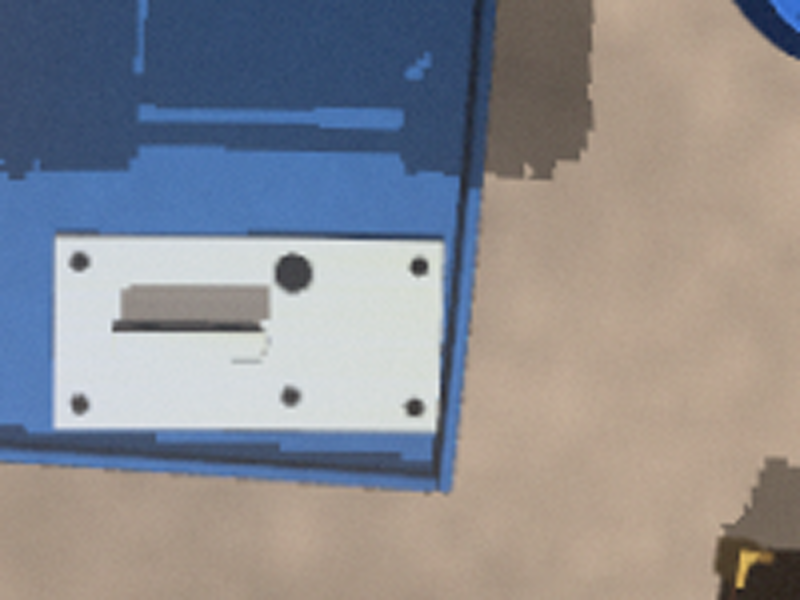

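```bash
python3 - <<'E'
from h import *
import pickle
m=pickle.load(open("w26.pkl","rb"))
f=lambda x,y:(280+x/4,100+y/4)
W=lambda p,z:onz("wrist",f(*p),z,m)
P=[W(p,.010) for p in((54,236),(444,240),(435,432),(53,428))]
print(np.round(P,4)); print([np.linalg.norm(P[i]-P[(i+1)%4]).round(4) for i in range(4)])
# far wall rim outer edge points
A=W((449,490),.018);B=W((493,0),.018); print("rim outer",A,B)
# wall outer line; signed distance of plate corners to it
d=(B-A)[:2]/np.linalg.norm((B-A)[:2]); n=np.array([d[1],-d[0]])
for q in P: print("inside of outer wall by", -(q[:2]-A[:2])@n)
E
```

```text
[[ 0.5171 -0.3032  0.01  ]
 [ 0.6369 -0.301   0.01  ]
 [ 0.6369 -0.3613  0.01  ]
 [ 0.5174 -0.3625  0.01  ]]
[np.float64(0.1197), np.float64(0.0602), np.float64(0.1194), np.float64(0.0593)]
rim outer [ 0.64068496 -0.37814601  0.018     ] [ 0.64834212 -0.22622295  0.018     ]
inside of outer wall by 0.12715043699719744
inside of outer wall by 0.0076905082071125905
inside of outer wall by 0.004672936591571239
inside of outer wall by 0.12388003745368617
```

View pics/t26.png

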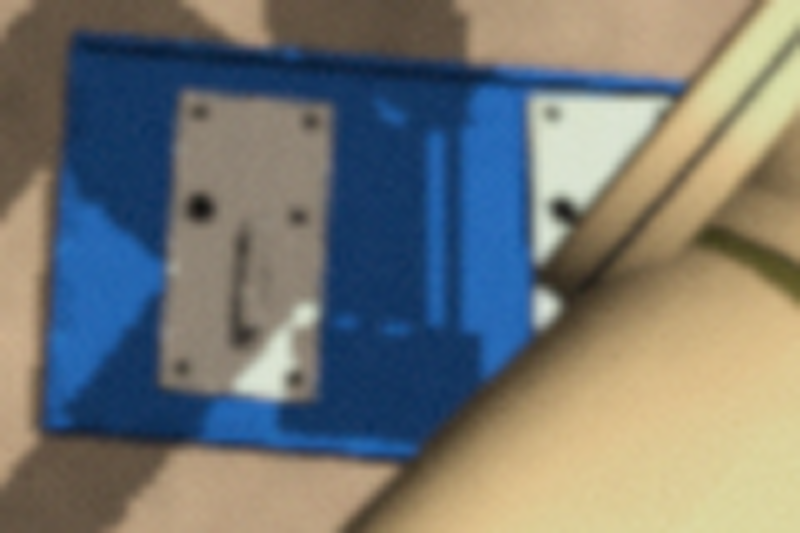

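Call:
carry_out:
  motion: [0,0,0,0,8.3,0,0,0,0,0,0,8.3,0,0,0,0,0,0,8.3,0,0,0,0,0,0,8.3,0,0,0,0,0,0,8.3,0,0]

```text
t: 52.0
tool_pos: [0.5423, -0.3562, 0.3178]
orientation: [-0.759, 1.718, -1.717]
force: [0.7, -0.4, 0.6]
opening: 0.0577
```

Call:
carry_out:
  motion: [0,0,0,0,8.3,0,0,0,0,0,0,8.3,0,0,0,0,0,0,8.3,0,0,0,0,0,0,8.3,0,0,0,0,0,0,8.3,0,0]

```text
t: 52.5
tool_pos: [0.5425, -0.3546, 0.3193]
orientation: [-0.088, 2.172, -2.163]
force: [-0.8, -0.6, 0.2]
opening: 0.0464
```

Call:
carry_out:
  motion: [0,0,0,0,7,0,0,0,0,0,0,0,0,0,0,0,0,0,0,0,0,0,0,0,0,0,0,0,0,0,0,0,0,0,0]

```text
t: 53.0
tool_pos: [0.5426, -0.3536, 0.3204]
orientation: [-0.045, -2.219, 2.21]
force: [0.5, -0.3, -0.3]
opening: 0.0466
```

```bash
python3 - <<'E'
from h import *
go(.570,-.332,.16)
E
```

```text
t 53.00 pos [ 0.5426 -0.3536  0.3204] open 0.0466 F [ 0.5 -0.3 -0.3] T [-0.02  0.07  0.02]
tooly [ 0.0136  0.0039 -0.9999] yaw z -91.54 deg
fix rot (tool, deg) [ 0.25  0.   -0.77] q6 0.94
world d [ 0.0274  0.0216 -0.1604] tool d [-0.0246  0.1608 -0.0217]
```

Call:
carry_out:
  motion: [-0.01,0.035,-0.01,0,-0.5,-0.5,0,-0.01,0.04,-0.01,0,-0.5,-0.5,0,-0.005,0.04,-0.002,0,0,0,0,0,0.03,0,0,0,0,0,0,0.01,0,0,0,0,0]

```text
t: 53.5
tool_pos: [0.5717, -0.3327, 0.1658]
orientation: [0.005, 2.219, -2.222]
force: [-0.5, 0.6, -0.0]
opening: 0.0463
```

Call:
carry_out:
  motion: [0,0,0,0,0,0,0,0,0,0,0,0,0,0,0,0,0,0,0,0,0,0,0,0,0,0,0,0,0,0,0,0,0,0,0]

```text
t: 54.0
tool_pos: [0.5731, -0.3344, 0.171]
orientation: [0.009, 2.213, -2.223]
force: [-0.0, -0.4, 0.5]
opening: 0.0466
```

```bash
python3 - <<'E'
from h import *
go(.570,-.332,.06)
import pickle; m=imaging.camera_model("wrist"); pickle.dump(m,open("w27.pkl","wb"))
crop("wrist",0,0,640,480,"w27.png")
E
```

```text
t 54.00 pos [ 0.5731 -0.3344  0.171 ] open 0.0466 F [-0.  -0.4  0.5] T [ 0.    0.04 -0.01]
tooly [ 0.0077 -0.0048 -1.    ] yaw z -90.03 deg
fix rot (tool, deg) [-0.27  0.   -0.44] q6 0.97
world d [-0.0031  0.0024 -0.111 ] tool d [ 0.0039  0.111  -0.0029]
```

View pics/w27.png

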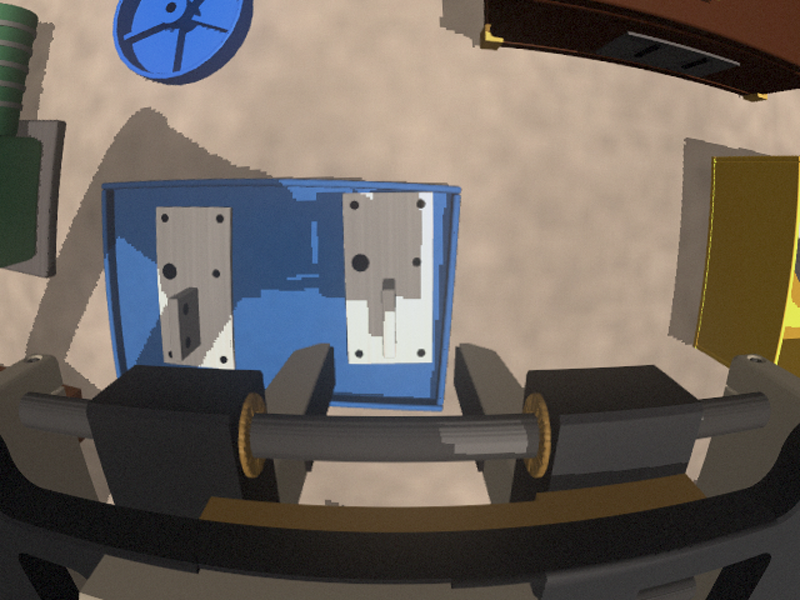

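Call:
carry_out:
  motion: [0.003,0.03,-0.002,-0.2,0,-0.4,0,0.001,0.035,-0.001,0,0,0,0,0,0.025,0,0,0,0,0,0,0.01,0,0,0,0,0,0,0,0,0,0,0,0]

```text
t: 54.55
tool_pos: [0.573, -0.3345, 0.0748]
orientation: [0.012, 2.208, -2.225]
force: [-0.3, -0.3, 0.6]
opening: 0.0464
```

```bash
python3 - <<'E'
from h import *
go(.570,-.332,.04)
E
```

```text
t 54.55 pos [ 0.573  -0.3345  0.0748] open 0.0464 F [-0.3 -0.3  0.6] T [ 0.01  0.05 -0.04]
tooly [ 0.0099 -0.0076 -0.9999] yaw z -90.05 deg
fix rot (tool, deg) [-0.44  0.   -0.57] q6 0.97
world d [-0.003   0.0025 -0.0348] tool d [ 0.0034  0.0348 -0.0027]
```

Call:
carry_out:
  motion: [0.003,0.015,-0.003,-0.4,0,-0.5,0,0,0.012,0,0,0,0,0,0,0.003,0,0,0,0,-0.5,0,0,0,0,0,0,-0.6,0,0,0,0,0,0,-0.6]
  squeeze: 40

```text
t: 55.05
tool_pos: [0.5723, -0.333, 0.0468]
orientation: [0.007, 2.216, -2.223]
force: [-0.5, -1.1, -0.6]
opening: 0.0269
```

```bash
python3 - <<'E'
from h import *
go(.570,-.332,.04)
E
```

```text
t 55.05 pos [ 0.5723 -0.333   0.0468] open 0.0269 F [-0.5 -1.1 -0.6] T [-0.02 -0.02  0.01]
tooly [ 0.0051 -0.0033 -1.    ] yaw z -90.04 deg
fix rot (tool, deg) [-0.19  0.   -0.29] q6 0.97
world d [-0.0023  0.001  -0.0068] tool d [ 0.0023  0.0068 -0.001 ]
```

Call:
carry_out:
  motion: [0.002,0.006,-0.001,0,0,0,-0.7,0,0,0,0,0,0,-1,0,0,0,0,0,0,-1,0,0,0,0,0,0,-1,0,0,0,0,0,0,-1]

```text
t: 55.55
tool_pos: [0.571, -0.3323, 0.0419]
orientation: [0.008, 2.213, -2.223]
force: [-0.4, 0.1, -2.0]
opening: 0.0078
```

Call:
carry_out:
  motion: [0,-0.01,0,0,0,0,-1,0,-0.01,0,0,1.5,0,-1,0.006,0,-0.003,0,1.5,0,-1,0.006,0,-0.002,0,0,0,-1,0,0,0,0,0,0,-1]

```text
t: 56.05
tool_pos: [0.5572, -0.3258, 0.0627]
orientation: [-0.07, -2.191, 2.198]
force: [-0.1, -0.3, -3.9]
opening: 0.0078
```

```bash
python3 - <<'E'
from h import *
go(.557,-.322,.042)
E
```

```text
t 56.05 pos [ 0.5572 -0.3258  0.0627] open 0.0078 F [-0.1 -0.3 -3.9] T [ 0.07  0.   -0.04]
tooly [ 0.0052 -0.0035 -1.    ] yaw z -93.33 deg
fix rot (tool, deg) [-0.18  0.   -0.31] q6 1.02
world d [-0.0002  0.0038 -0.0207] tool d [ 0.0005  0.0207 -0.0039]
```

Lower about 20 mm and release.

Call:
carry_out:
  motion: [0,0.01,-0.004,-0.2,0,-0.3,-1,0,0.007,0,0,0,0,-1,0,0,0,0,0,0,-1,0,0.002,0,0,0,0,-1,0,0,0,0,0,0,-1]

```text
t: 56.55
tool_pos: [0.557, -0.3211, 0.042]
orientation: [-0.062, -2.193, 2.19]
force: [-0.6, 1.3, -2.0]
opening: 0.0075
```

```bash
python3 - <<'E'
from h import *
go(.557,-.322,.0415)
E
```

```text
t 56.55 pos [ 0.557  -0.3211  0.042 ] open 0.0075 F [-0.6  1.3 -2. ] T [ 0.05  0.05 -0.03]
tooly [-0.0012  0.0013 -1.    ] yaw z -93.30 deg
fix rot (tool, deg) [ 0.07 -0.    0.07] q6 1.03
world d [ 0.     -0.0009 -0.0005] tool d [-0.0001  0.0005  0.0009]
```

Call:
carry_out:
  motion: [0,0.002,0,0,0,0,-1,0,0,0,0,0,0,-1,0,0,0,0,0,0,-0.4,0,0,0,0,0,0,-0.4,0,0,0,0,0,0,-0.4]

```text
t: 57.05
tool_pos: [0.5587, -0.3223, 0.0433]
orientation: [-0.065, -2.192, 2.194]
force: [-0.2, -0.5, -0.2]
opening: 0.0258
```

Call:
carry_out:
  motion: [0,-0.01,0,0,0,0,-0.3,0,-0.03,0,0,0,0,0,0,-0.04,0,0,0,0,0,0,-0.04,0,0,0,0,0,0,-0.04,0,0,0,0,0]

```text
t: 57.55
tool_pos: [0.5545, -0.3195, 0.2016]
orientation: [-0.052, -2.195, 2.179]
force: [1.1, -0.1, -0.3]
opening: 0.0465
```

Call:
carry_out:
  motion: [0.04,-0.02,0,0,0,0,0,0.04,-0.02,0,0,0,0,0,0.04,0,0,0,0,0,0,0.03,0,0,0,0,0,0,0,0,0,0,0,0,0]

```text
t: 58.05
tool_pos: [0.4048, -0.3136, 0.2577]
orientation: [-0.067, -2.189, 2.202]
force: [0.2, 0.1, -0.3]
opening: 0.047
```

```bash
python3 - <<'E'
from h import *
s,r=tilt()
crop("wrist",0,0,640,480,"w28.png")
crop("scene",190,200,510,400,"s28.png")
crop("top",100,90,480,375,"t28.png")
E
```

```text
t 58.05 pos [ 0.4048 -0.3136  0.2577] open 0.0470 F [ 0.2  0.1 -0.3] T [ 0.05 -0.06  0.02]
tooly [ 0.0053 -0.006  -1.    ] yaw z -93.19 deg
fix rot (tool, deg) [-0.33  0.   -0.32] q6 0.87
```

View pics/w28.png

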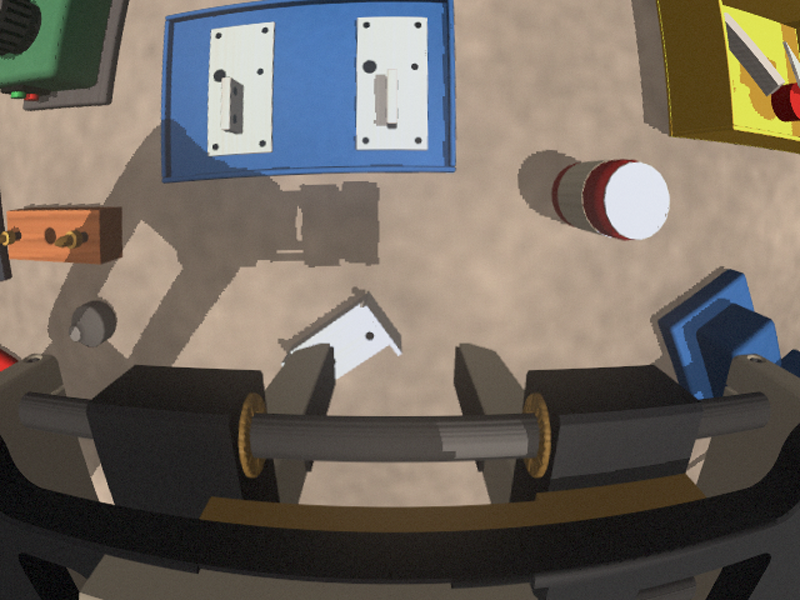

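View pics/s28.png

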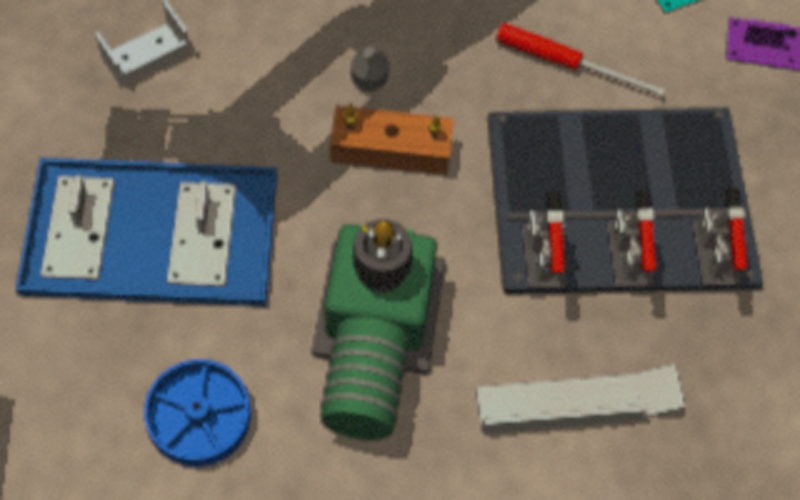

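View pics/t28.png

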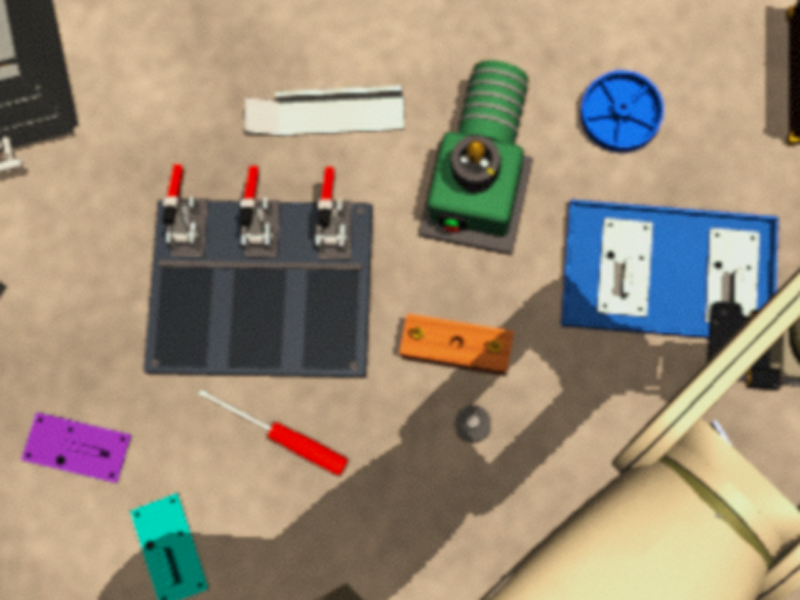

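All checks look right: three clamps are standing open, both plates lie flat in the tray clear of its walls, and the bit is upright in the chuck. I'm handing in the job.

Call:
carry_out:
  motion: [0,0,0,0,0,0,0,0,0,0,0,0,0,0,0,0,0,0,0,0,0,0,0,0,0,0,0,0,0,0,0,0,0,0,0]

```text
t: 58.7
tool_pos: [0.4103, -0.3128, 0.2553]
orientation: [-0.061, -2.195, 2.2]
force: [-0.2, -0.4, 0.4]
opening: 0.0464
```

```bash
python3 -c "
from h import *
st(); print(robot.close_job())"
```

```text
t 58.70 pos [ 0.4103 -0.3128  0.2553] open 0.0464 F [-0.2 -0.4  0.4] T [ 0.05  0.01 -0.06]
the job is handed in; nothing more can be done
None
```

The job is done and handed in at 58.7 s. All three clamp arms stand open, including the one over the empty station (a). Plates b and c lie flat in the blue tray, tabs up. The countersink stands on its seat in the chuck, with the sleeve turned clockwise to its stop.

- **Clamps:** the last pictures show all three handles standing open behind the hinges.
- **Plates:** plate c got knocked about 2–3 cm against the tray's +x wall while I worked at the spindle. I picked it up again and laid it clear of the walls. In the last pictures both plates look flat inside the tray.
- **Chuck:** the camera puts the sleeve's turn at roughly 2.1 rad of the 2.15 rad stop. On a second grip, the wrist read about 1.4 N m with almost no turning, against 0.25 N m friction, so I take it to be at the stop. The last pictures show the bit upright with the jaws closed in under its head.
- **Disagreement:** the camera views differed by up to about 7 mm on the chuck's position, so I went by the close-up wrist views. The bit came down on something solid about 2 mm above the height I had worked out for the seat, which is within the measuring error.
- **Other things:** I moved none of the other things on the ledge, and they look unmoved in the last pictures.

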